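# Lay out colour samples on the sample board with even gaps

### The job

The end stop of the sample board has been left loose: first turn its black wing knob clockwise until it is fully tight. Then lay every moulded colour sample that is on the desk in one row on the board, square along the ledge, one after another from the palest, touching the stop, to the darkest, setting each further one a bar's width from the sample before it with the square steel bar lying in that gap. Finally put the bar back in its wooden cradle; leave everything else on the desk where it is.

Things in the scene. Friction and masses are not known exactly. Their poses are not given: they have to be found in the camera images.
- board: fixed grey sample board, 110 mm (x, away from the robot) by 340 mm (y) by 12 mm thick, with an aluminium ledge along its whole +x edge, 8 mm thick, standing 6 mm above the board's top, inner face at x = +47 mm. Origin: centre of the underside. The row runs from the stop towards -y, samples with their 46 mm side along the ledge, so their centres at x = +27 mm.
- stop: fixed aluminium end stop near the board's +y end (never slides), axes as the board's. Origin: on the wing knob's axis, underside (board's top, 12 mm above the desk). Foot 8 mm; two walls 34 mm tall above the board, 6 mm thick: row-side wall, inner face y = -38 mm, outer face (the first sample goes against it) y = -44 mm; ledge-side wall, inner face x = +36 mm. Other two sides open.
- wing_nut (a joint): black wing knob on the stop, upright axis: value in rad grows clockwise seen from above (tightening); range 0 to 4.4, where it is fully tight; starts loose between 0 and 0.9. Friction torque about 0.06 N m; stays where it is left; does not rise or sink.
- wing_nut_grip (a point): point on the knob's axis, mid-height of the wings, 46 mm above the desk. x runs along the wings, which form an upright blade 46 mm long, 8 mm thick, 32 to 56 mm above the desk; below it a hub 18 mm across. The walls of the stop stand at least 32 mm off the wings' faces.
- gauge: square steel spacing bar 12 x 12 x 110 mm, 0.124 kg, x along its length. Origin: its centre. All four sides are alike. It starts in the cradle.
- cradle: fixed dark wooden cradle for the bar, base 130 mm (x) by 50 mm by 4 mm, with a slotted saddle 18 mm long near each end (centres at x = +-46 mm): slots along x, 16 mm wide, their floor 6 mm and the saddle tops 14 mm above the desk; 74 mm open between the saddles. Origin: centre of the underside; a bar in it has its centre 12 mm above the desk.
- sample_ivory: moulded colour sample, ivory: a rectangular body 40 mm (its x) by 46 mm (its y) by 34 mm tall, flat sides, with a round collar 26 mm across and 8 mm high on top (42 mm overall) and a brass bush in it; 0.12 kg. Looks the same turned half round. Origin: centre of the underside, z up. The palest and always present.
- sample_amber: moulded colour sample, amber: a rectangular body 40 mm (its x) by 46 mm (its y) by 34 mm tall, flat sides, with a round collar 26 mm across and 8 mm high on top (42 mm overall) and a brass bush in it; 0.12 kg. Looks the same turned half round. Origin: centre of the underside, z up. The second palest of the four; may be absent.
- sample_brown: moulded colour sample, brown: a rectangular body 40 mm (its x) by 46 mm (its y) by 34 mm tall, flat sides, with a round collar 26 mm across and 8 mm high on top (42 mm overall) and a brass bush in it; 0.12 kg. Looks the same turned half round. Origin: centre of the underside, z up. The second darkest of the four; may be absent.
- sample_black: moulded colour sample, black: a rectangular body 40 mm (its x) by 46 mm (its y) by 34 mm tall, flat sides, with a round collar 26 mm across and 8 mm high on top (42 mm overall) and a brass bush in it; 0.12 kg. Looks the same turned half round. Origin: centre of the underside, z up. The darkest of the four; may be absent.
- sleeve: bystander: clear amber moulded sleeve standing on end, 67 mm across, 70 mm tall; origin under its centre
- bellows: bystander: black rubber bellows, 34 mm across, 42 mm tall; origin under its centre
- grey_ring: bystander: grey plastic ring, 52 mm across, 16 mm tall; origin under its centre
- cap: bystander: small black plastic cap, 26 mm across, 18 mm tall, among the samples; origin under its centre
- caliper: bystander: digital caliper lying along its y, 200 mm long, about 65 mm wide, 12 mm thick; origin under the beam's centre
- mouse: bystander: black computer mouse, 100 x 58 mm, 33 mm tall; origin under its centre
Things that resemble listed ones, but are neither listed nor needed, are in the scene too. There is more than one size of the sample_ivory; the job needs the smaller. There is more than one size of the gauge; the job needs the smaller.

How it is judged:
By the outcome, as a careful person would: the job done as asked, in the order asked, and still so for the second after the job is handed in, with the robot touching nothing.
Of sample_amber, sample_brown, sample_black only 2 to 3 are there at a start; the rules pass over those that are not, and their reading is None.
At some moment in a run one of sample_ivory, sample_amber, sample_brown, sample_black may be knocked a few centimetres aside while the robot is not near it.
Once in a run the grip may slacken for a moment while it holds something.
It also fails if it takes over 210 s, if anything falls off the work surface, if the arm or the gripper's body presses on something with over 40 N, if the wrist force passes 120 N, or if a joint passes its speed limit or range.

### The arm

A 6-joint arm with a two-finger parallel gripper is mounted at the origin on the work surface. World frame = base frame: x ahead of the robot, y to its left, z up, the work surface at z = 0. Lengths are in m, angles in rad, forces in N, time in s.
With the tool pointing down it reaches from about 0.225 to 0.875 m from the base axis. Payload 3.4 kg.
Tool frame: the origin (TCP) lies midway between the tips of the shut fingers; the grasp point (between the pads) lies 19 mm behind it (manip.grasp_offset is the distance from the TCP to the grasp point, in m); x points along the fingers, y is the direction in which the jaws open and shut, and the axes are right-handed (so a half turn about x gives the same grasp; the last joint's range is limited). The gripper opens to 85 mm and grips with 20 to 120 N. Pads are 22 mm wide; open, the fingers measure 114 mm over their backs; the gripper's body (76 mm by 85 mm) begins 54 mm behind the grasp point. The pads swing forward as they close: fully open they stand 13 mm farther back than shut.
Start: joints at [-1.394, 0.276, 1.505, -0, 1.361, -0.121], TCP at [0.169, -0.55, 0.231] pointing down, gripper open.
Joint ranges: [-2.89, 2.89], [-0.75, 2.08], [0.22, 2.7], [-1.18, 4.32], [0.11, 2.71], [-2.7, 2.7]. Speed limits (rad/s): [2.57, 2.57, 3.14, 3.14, 3.14, 3.14].

### API

Orientations are given as a unit quaternion [w, x, y, z].
In Python, from rig import manip gives the robot as it stands.
- The arm moves only by the shell command python3 -m creep 'ROWS' [OPENING] [FORCE]. ROWS is a JSON object of lists of equal length, an entry for each row: "delta_pos": the shift along the tool's x, y, z in cm, a list of three; "dr": the turn, a rotation vector about the tool's x, y, z in rad, a list of three. In form: {"delta_pos": [[dx, dy, dz], ...], "dr": [[rx, ry, rz], ...]}. A call has 1 to 10 rows; each row is the pose to reach, as a shift and turn from the pose commanded when the call began, along the tool's axes at that moment; what a row does not reach only later rows make up. A row lasts 1/10 s, in which the tool goes at most 50 mm and 8.59 degrees, less where a joint would pass 70% of its speed; a pose out of reach is approached as far as the arm can. A call with a gripper value outside its range is refused whole. OPENING is the opening, from -1 (shut) to 1 (fully open), set as the call begins (- or left out, the last holds). The fingers move at their own pace and stop on an object; FORCE is the grip in N (left out, the last holds). Time passes only in rows, so rows that repeat a pose let the fingers close. It gives the time, the measured TCP pose, the force and the opening at its end, in the units of the state.
- manip.get_state(): the state, without advancing time (a new reading comes with each control period).
- manip.get_image(name): name is "side" or "top" or "wrist"; returns a dict with "pixels" (480x640x3 uint8, blue, green, red), "depth" (480x640 float32, m along the optical axis (not along the pixel's ray), 0 where there is no reading), "intrinsics" (3x3 intrinsics, pixels), "rvec" (rotation vector, rad) and "tvec" (3), from world to camera coordinates, as OpenCV has them. Camera axes: x right, y down, z forward; pixel columns grow to the right and rows downward; lengths in m; the calibration is good to about 2 mm. A picture is of the moment at which its call begins.
- manip.sign_off(): hands the job in, once; it reports no verdict.
The state is a dict: "clock": time; "qpos": joint angles; "qd": joint speeds; "effort": joint torques, N m; "position": TCP position; "ee_rot": TCP orientation; "contact_force": force on the tool from outside, world axes, zero at the start; "moment": the same for the moment, N m; "width": finger opening in m.
Only numpy, scipy, OpenCV 4.12 (cv2) and the standard library are available. Lean on these libraries where they do the work, as an engineer would, in place of code of your own. Each camera call takes 0.05 s, during which the arm holds its last target. There are 200 camera calls.

## Working session

There is one attempt and no reset: what is moved stays moved. The work goes in short steps, Python scripts to look and compute and a shell command to move; the robot and the scene stay as the last step left them, time stands still between calls to the robot, and variables do not carry over. Pictures are saved under pics/ and viewed, about 12 in all and at most 16, crops included, and the job is handed in when it is done.

```bash
ls; mkdir -p pics
cat > h.py <<'E'
import numpy as np, cv2
from rig import manip
def cam(name):
    d=manip.get_image(name); d['R']=cv2.Rodrigues(np.array(d['rvec'],float))[0]; d['t']=np.array(d['tvec'],float).ravel(); d['K']=np.array(d['intrinsics']); return d
def cloud(d):
    z=d['depth'].astype(float); v,u=np.mgrid[:480,:640]; K=d['K']
    P=np.stack([(u-K[0,2])/K[0,0]*z,(v-K[1,2])/K[1,1]*z,z],-1)
    W=(P-d['t'])@d['R']; W[z==0]=np.nan; return W
def save(d,n): cv2.imwrite('pics/'+n,d['pixels'])
E
python3 - <<'E'
from h import *
s=manip.get_state(); print({k:np.round(v,3) for k,v in s.items()}, manip.grasp_offset)
for n in ['top','side']:
    d=cam(n); save(d,n+'0.png'); np.savez('/tmp/%s0.npz'%n,px=d['pixels'],W=cloud(d)); print(n,-d['R'].T@d['t'],d['K'][0,0])
E
```

```text
pics
{'clock': np.float64(0.0), 'qpos': array([-1.394,  0.277,  1.506,  0.   ,  1.361, -0.121]), 'qd': array([ 0.   ,  0.001, -0.   , -0.001, -0.001,  0.   ]), 'effort': array([-0.0000e+00, -4.1678e+01, -2.4581e+01, -0.0000e+00,  1.1000e-02,
        0.0000e+00]), 'position': array([ 0.169, -0.549,  0.23 ]), 'ee_rot': array([-0.104, -0.699, -0.106,  0.699]), 'contact_force': array([-1.201,  0.191,  0.322]), 'moment': array([-0.018, -0.054, -0.049]), 'width': np.float64(0.085)} 0.0187
top [ 0.30503588 -0.02628384  1.64009332] 621.3686905759309
side [0.36014047 1.12235108 0.87858838] 557.1692899237004
```

View pics/top0.png

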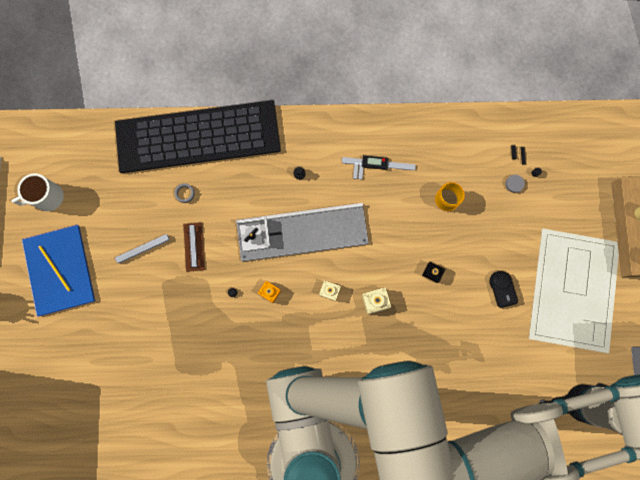

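View pics/side0.png

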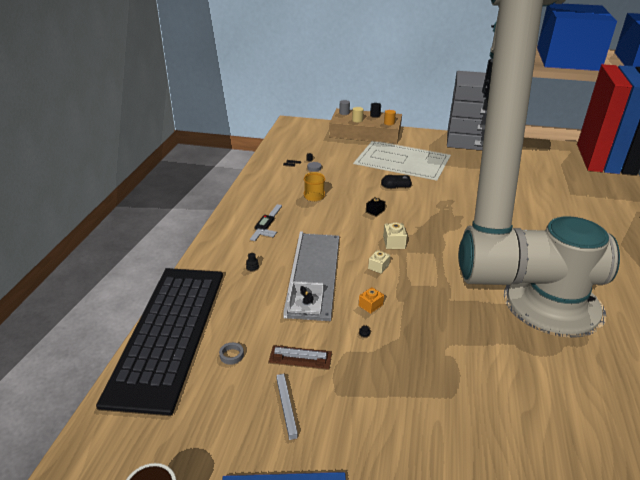

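The top view shows amber (269,292), small ivory (330,290), large ivory (376,300), black (434,271) and the cap (232,292). The cradle with the small bar is at (193,247), the loose large bar at (144,249), and the board runs from (237,250) to (368,215), with the stop and knob at (253,234). I see no brown sample in either view. Next I'll measure positions.

Run:
```python
from h import *
f=np.load('/tmp/top0.npz'); W=f['W']; px=f['px']
z=W[...,2]; 
m=((z>0.006)&(W[...,0]>0.15)).astype(np.uint8)
n,l,st,c=cv2.connectedComponentsWithStats(m)
for i in range(1,n):
    if st[i,4]<25: continue
    k=l==i; zz=z[k]; t=k&(z>np.nanpercentile(zz,95)-0.012)
    r=cv2.minAreaRect((W[t][:,:2]*1000).astype(np.float32))
    print(c[i].round(),st[i,4],'zmax %.0f'%(np.nanpercentile(zz,97)*1000),np.round(r[0]),np.round(r[1]),round(r[2],1),np.median(px[k],0))
```

```text
[197. 136.] 8573 zmax 26 [858. 298.] [153. 439.] 6.6 [41. 40. 40.]
[514. 152.] 30 zmax 14 [ 797. -564.] [41. 13.] 2.2 [35.  31.5 33. ]
[378. 162.] 413 zmax 18 [ 774. -208.] [163.  43.] 88.4 [ 79. 104. 122.]
[347. 159.] 30 zmax 14 [ 781. -108.] [30. 16.] 76.8 [197. 189. 187.]
[299. 172.] 126 zmax 46 [748.  23.] [18. 19.] 68.6 [33. 34. 33.]
[537. 171.] 68 zmax 28 [ 737. -620.] [19. 21.] 41.1 [33.5 29.  32. ]
[ 39. 192.] 1299 zmax 96 [698. 697.] [82. 81.] 38.4 [105. 114. 116.]
[515. 183.] 259 zmax 20 [ 708. -560.] [49. 48.] 4.3 [130. 128. 131.]
[628. 223.] 2290 zmax 67 [ 579. -846.] [ 52. 261.] 89.1 [ 74. 120. 155.]
[184. 192.] 174 zmax 22 [699. 332.] [50. 50.] 79.4 [119. 123. 126.]
[450. 196.] 473 zmax 73 [ 669. -375.] [66. 64.] 59.1 [  0. 121. 179.]
[301. 231.] 5061 zmax 44 [586.  18.] [110. 337.] 6.6 [144. 144. 144.]
[193. 245.] 417 zmax 24 [556. 307.] [115.  35.] 4.2 [104. 107. 109.]
[ 58. 270.] 4650 zmax 22 [499. 659.] [212. 155.] 14.6 [170.  96.  43.]
[142. 248.] 385 zmax 23 [550. 440.] [ 21. 148.] 24.9 [191. 187. 184.]
[434. 272.] 323 zmax 47 [ 471. -324.] [46. 40.] 61.9 [21. 21. 22.]
[503. 289.] 765 zmax 34 [ 425. -504.] [91. 57.] 11.6 [36. 35. 36.]
[330. 290.] 292 zmax 48 [428. -52.] [45. 39.] 67.1 [163. 224. 237.]
[269. 291.] 298 zmax 47 [429. 105.] [44. 39.] 53.6 [  0. 147. 233.]
[232. 292.] 76 zmax 24 [430. 201.] [22. 23.] 55.5 [36.5 36.  39. ]
[376. 300.] 544 zmax 61 [ 399. -171.] [51. 60.] 15.6 [157. 216. 231.]
[440. 407.] 17333 zmax 797 [ 203. -139.] [117.  76.] 10.1 [133. 153. 162.]
```

```bash
cat >> h.py <<'E'
from scipy.spatial.transform import Rotation as Ro
def Rtool(phi):  # tool x down, jaw axis y at world yaw phi
    c,s=np.cos(phi),np.sin(phi); return np.array([[0,c,s],[0,s,-c],[-1,0,0]])
def cur():
    s=manip.get_state(); q=s['ee_rot']; return np.array(s['position']),Ro.from_quat([q[1],q[2],q[3],q[0]]).as_matrix(),s
def go(x,y,z,phi_deg,base=None,sym=True):
    """print delta (cm, tool axes) and dr to reach TCP x,y,z (m) with jaw yaw"""
    if base is None: p,R,s=cur()
    else: p,R=np.array(base[:3]),Rtool(np.radians(base[3]))
    c=[Ro.from_matrix(R.T@Rtool(np.radians(phi_deg+a))).as_rotvec() for a in ([0,180] if sym else [0])]
    rv=min(c,key=np.linalg.norm); d=R.T@(np.array([x,y,z])-p)*100
    print('d',np.round(d,2).tolist(),'dr',np.round(rv,3).tolist())
def st():
    p,R,s=cur(); print('t %.1f p %s yaw %.2f tilt %.2f w %.4f F %s M %s q6 %.2f'%(s['clock'],np.round(p,4),np.degrees(np.arctan2(R[1,1],R[0,1])),np.degrees(np.arccos(min(1,-R[2,0]))),s['width'],np.round(s['contact_force'],1),np.round(s['moment'],2),s['qpos'][5]))
E
python3 -c "
from h import *
st(); print(cur()[1].round(2)); go(.47,.02,.38,0); go(.47,.02,.38,90)"
```

```text
t 0.1 p [ 0.1686 -0.5492  0.2306] yaw -72.94 tilt 0.09 w 0.0853 F [ 0.3 -0.4 -0.4] M [-0.04 -0.05  0.02] q6 -0.12
[[-0.    0.29 -0.96]
 [ 0.   -0.96 -0.29]
 [-1.   -0.   -0.  ]]
d [-14.86, -45.6, -45.51] dr [-1.273, -0.001, 0.001]
d [-14.86, -45.6, -45.51] dr [0.298, 0.0, 0.002]
```

```bash
python3 -m creep '{"delta_pos":[[-14.86,-5,-5],[-14.86,-10,-10],[-14.86,-15,-15],[-14.86,-20,-20],[-14.86,-25,-25],[-14.86,-30,-30],[-14.86,-35,-35],[-14.86,-40,-40],[-14.86,-45.6,-45.5],[-14.86,-45.6,-45.5]],"dr":[[-0.14,0,0],[-0.28,0,0],[-0.42,0,0],[-0.56,0,0],[-0.7,0,0],[-0.84,0,0],[-0.98,0,0],[-1.12,0,0],[-1.273,0,0],[-1.273,0,0]]}' 1 40; python3 -m creep '{"delta_pos":[[0,0,0],[0,0,0],[0,0,0]],"dr":[[0,0,0],[0,0,0],[0,0,0]]}'
python3 -c "
from h import *
st(); d=cam('wrist'); save(d,'w1.png'); print(-d['R'].T@d['t'],d['R'].round(2),d['K'][0,0]); W=cloud(d); np.savez('/tmp/w1.npz',px=d['pixels'],W=W)
print(np.nanmin(W.reshape(-1,3),0),np.nanmax(W.reshape(-1,3),0))"
```

```text
clock: 1.1
position: [0.3802, -0.1489, 0.3709]
ee_rot: [0.501, 0.499, 0.5, -0.499]
contact_force: [1.1, 0.3, 0.9]
width: 0.0855
clock: 1.4
position: [0.3795, -0.1515, 0.3705]
ee_rot: [-0.5, -0.5, -0.5, 0.501]
contact_force: [0.4, 0.4, 0.0]
width: 0.0854
t 1.4 p [ 0.3795 -0.1515  0.3705] yaw -0.04 tilt 0.06 w 0.0854 F [0.4 0.4 0. ] M [ 0.02 -0.03  0.04] q6 -0.55
[ 0.37975811 -0.07302274  0.51350397] [[ 1.   -0.   -0.  ]
 [-0.   -0.95  0.31]
 [-0.   -0.31 -0.95]] 412.562196555791
[-0.1069218  -0.62943775 -0.00383935] [0.85642468 0.04173943 0.45861949]
```

View pics/w1.png

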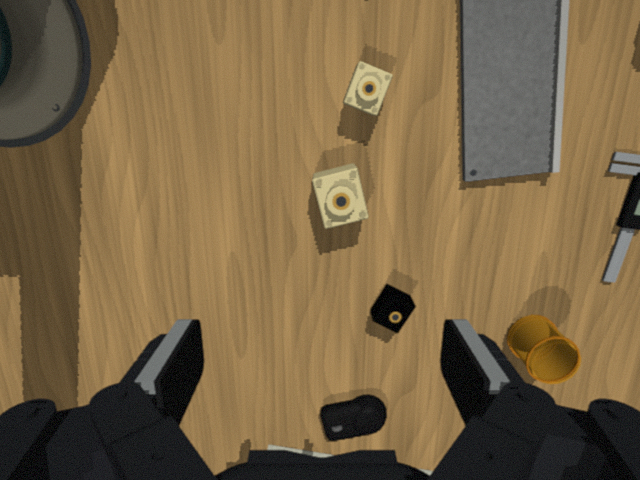

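Small ivory is at (369,88), the large one at (340,200), black at (393,305), and the cap is out of frame. The mouse and sleeve are visible too. Next view is over the stop and cradle.

```bash
python3 -m creep '{"delta_pos":[[0,2,-4],[0,4,-8],[0,6,-12],[0,8,-16.5],[0,9,-21],[0,10,-25.5],[0,10.5,-30.5],[0,10.5,-35],[0,10.5,-36],[0,10.5,-36]],"dr":[[0,0,0],[0,0,0],[0,0,0],[0,0,0],[0,0,0],[0,0,0],[0,0,0],[0,0,0],[0,0,0],[0,0,0]]}'; python3 -m creep '{"delta_pos":[[0,0,0],[0,0,0]],"dr":[[0,0,0],[0,0,0]]}' >/dev/null
python3 -c "
from h import *
st(); d=cam('wrist'); save(d,'w2.png'); W=cloud(d); np.savez('/tmp/w2.npz',px=d['pixels'],W=W)
d=cam('top'); save(d,'top1.png'); np.savez('/tmp/top1.npz',px=d['pixels'],W=cloud(d))"
```

```text
clock: 2.45
position: [0.4855, 0.2087, 0.3701]
ee_rot: [-0.5, -0.499, -0.5, 0.501]
contact_force: [-0.1, -0.4, -0.2]
width: 0.0853
t 2.6 p [0.4853 0.2069 0.3709] yaw -0.18 tilt 0.05 w 0.0853 F [ 0.  -0.7 -0.3] M [-0.04 -0.04  0.04] q6 0.27
```

View pics/w2.png

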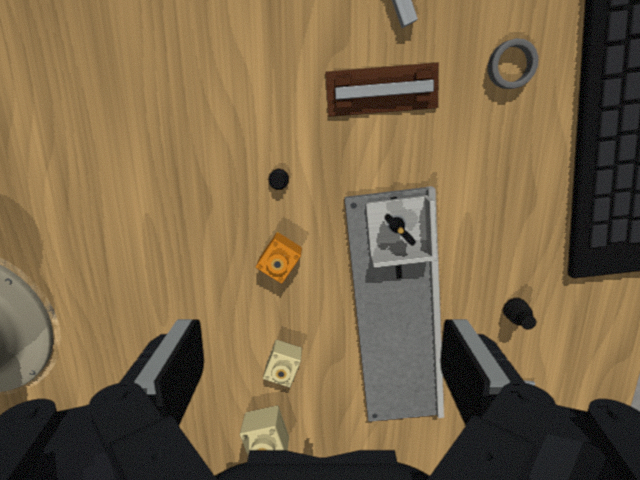

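View pics/top1.png

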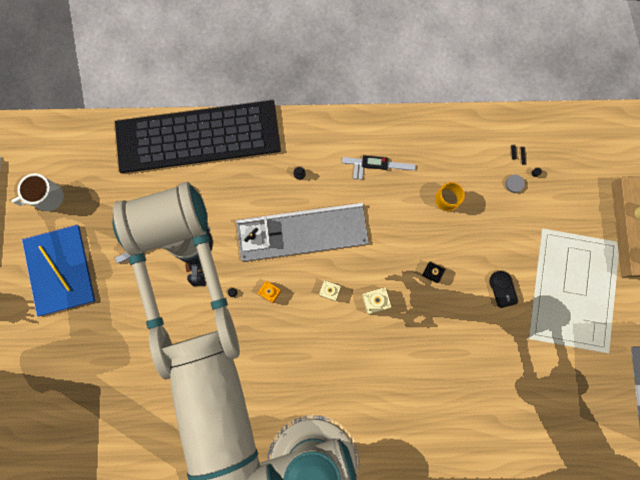

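Amber (279,257), ivory (283,366), cap (279,179), bar in cradle (384,89), knob centre about (399,229) with wings from (388,217) to (411,243). The cleared top view confirms there is no brown. Now precise fits.

```bash
cat > m.py <<'E'
from h import *
def rect(W,mask,lab,off=0):
    P=(W[mask][:,:2]*1000).astype(np.float32); r=cv2.minAreaRect(P)
    print(lab,mask.sum(),'c',np.round(r[0],1),'size',np.round(r[1],1),'ang %.1f'%r[2],'mean',P.mean(0).round(1),'z %.1f'%(np.nanmedian(W[mask][:,2])*1000)); return r
def win(W,x,y,r): return (np.hypot(W[...,0]-x,W[...,1]-y)<r)
if __name__=='__main__':
    for n in ['w1','w2']:
        f=np.load('/tmp/%s.npz'%n);W=f['W'];px=f['px'].astype(int);z=W[...,2];v=px.max(-1)
        desk=(abs(z)<.006); print(n,'desk z',np.nanmedian(z[desk])*1000)
        for lab,x,y in [('black',.471,-.324),('ivory',.428,-.052),('amber',.429,.105)]:
            k=win(W,x,y,.045)&(z>.030)&(z<.0385)
            if k.sum()>60:
                rect(W,k,lab+' top'); c=win(W,x,y,.03)&(z>.0395)
                if c.sum()>20: rect(W,c,lab+' collar')
    k=win(W,.56,.31,.08)&(z>.0155)&(z<.024)&(px.min(-1)>110); rect(W,k,'bar')
    k=win(W,.56,.31,.09)&(z>.002)&(z<.03); rect(W,k,'cradle')
    k=(W[...,0]>.48)&(W[...,1]<.22)&(z>.008)&(z<.0135)&(W[...,1]>-.2)&(W[...,0]<.7); rect(W,k,'board')
    k=(W[...,0]>.5)&(W[...,1]<.22)&(z>.0155)&(z<.0195)&(W[...,1]>-.2)&(W[...,0]<.7); rect(W,k,'ledge')
    k=win(W,.58,.15,.08)&(z>.040)&(z<.049)&(v>100); rect(W,k,'walltops')
    k=win(W,.58,.15,.08)&(z>.049)&(z<.062); rect(W,k,'wing')
E
python3 m.py
```

```text
w1 desk z 0.3594182314907893
black top 715 c [ 471.9 -324.2] size [46.4 40.5] ang 61.7 mean [ 470.9 -321.2] z 34.4
black collar 298 c [ 471.9 -324.7] size [25.  25.6] ang 22.2 mean [ 471.7 -324. ] z 42.4
ivory top 1167 c [429.6 -51.8] size [46.2 40. ] ang 69.1 mean [428.9 -51.6] z 34.4
ivory collar 470 c [429.4 -52.1] size [24.5 24.8] ang 51.2 mean [429.5 -51.9] z 42.5
w2 desk z 0.3752226355600739
ivory top 618 c [429.3 -51. ] size [47.5 39.9] ang 68.8 mean [430.  -46.9] z 34.2
ivory collar 253 c [429.6 -51. ] size [25.4 25.3] ang 9.0 mean [429.5 -50.6] z 42.4
amber top 796 c [430.3 105.6] size [46.2 40.2] ang 55.3 mean [431.  108.3] z 34.3
amber collar 330 c [430.3 105.8] size [24.6 24.9] ang 44.5 mean [430.4 106.1] z 42.6
bar 1215 c [553.3 344.4] size [108.9  87.7] ang 4.2 mean [559.3 317.4] z 18.3
cradle 6305 c [560.3 310.3] size [174.5 177.2] ang 72.1 mean [557.8 313.4] z 5.0
board 11856 c [585.4  17.7] size [106.9 341. ] ang 6.5 mean [581.9   2.3] z 12.3
ledge 1434 c [600.2  19.3] size [ 85.4 340.5] ang 6.8 mean [619.7  53.1] z 18.5
walltops 681 c [581.5 143.2] size [76.7 74.1] ang 6.6 mean [597.3 128. ] z 46.1
wing 243 c [584.4 142.3] size [ 9.4 67.5] ang 43.6 mean [576.5 150.5] z 55.4
```

Run:
```python
from m import *
f=np.load('/tmp/w2.npz');W=f['W'];px=f['px'].astype(int);z=W[...,2];v=px.max(-1)
k=win(W,.577,.150,.035)&(z>.049)&(z<.062); 
n,l,s,c=cv2.connectedComponentsWithStats(k.astype(np.uint8))
for i in range(1,n):
    if s[i,4]>15: rect(W,l==i,'wing%s'%c[i].round())
i=1+np.argmax(s[1:,4])
k=win(W,.555,.307,.062)&(abs(W[...,1]-.307-(W[...,0]-.555)*.073)<.012)&(z>.0155)&(z<.024)&(px.min(-1)>110); rect(W,k,'bar')
k=win(W,.555,.307,.09)&(abs(W[...,1]-.307)<.04)&(z>.0025)&(z<.03)&(px[...,2]<130)&(px[...,0]<60); rect(W,k,'cradle')
a=np.radians(6.6);ex=np.array([np.cos(a),np.sin(a)]);ey=np.array([-ex[1],ex[0]])
B=(W[...,:2]-np.array([.5854,.0177]))
bx=B@ex*1000;by=B@ey*1000
k=(abs(bx)<62)&(abs(by)<175)
L=k&(z>.0165)&(z<.0195)&(bx>30)
# slope of ledge
for y0 in range(-160,170,40):
    s=L&(abs(by-y0)<12); print(y0,np.percentile(bx[s],[2,50,98]).round(1) if s.sum() else None)
t=k&(z>.042)&(z<.05)&(v>90)
print('walltop bx',np.percentile(bx[t],[2,98]),'by',np.percentile(by[t],[2,98]))
w=t&(bx<35)&(by<140); print('rowwall by',np.percentile(by[w],[3,50,97]).round(1))
w=t&(by>100)&(bx>20); print('ledgewall bx',np.percentile(bx[w],[3,50,97]).round(1))
t=k&(z>.0075)&(z<.014); print('board by',np.percentile(by[t],[.1,99.9]),'bx',np.percentile(bx[t],[.2,99.8]))
```

```text
wing[400. 231.] 242 c [576.6 150.2] size [ 8.  45.6] ang 46.0 mean [576.4 150.7] z 55.4
bar 1038 c [556.1 306.4] size [108.9  11.5] ang 4.2 mean [556.2 306.5] z 18.4
cradle 3819 c [555.9 304.3] size [130.1  54. ] ang 4.2 mean [554.8 306.5] z 4.6
-160 [49.4 53.3 57.5]
-120 [49.5 53.  57.3]
-80 [49.5 52.3 55.3]
-40 [49.2 53.  57.1]
0 [49.  52.9 57. ]
40 [48.7 52.9 57.1]
80 [48.9 53.9 56.9]
120 [30.5 40.1 57. ]
160 [30.7 51.2 56.8]
walltop bx [-25.12182735  48.60940993] by [ 88.65123175 160.22309346]
rowwall by [ 88.6  92.2 128.5]
ledgewall bx [43.  45.7 48.6]
board by [-169.34620897  170.17360708] bx [-52.78393336  49.3855401 ]
```

```bash
python3 -c "
from h import *
st(); go(.5766,.1502,.10,46)"
```

```text
t 2.8 p [0.4852 0.2074 0.3711] yaw -0.15 tilt 0.03 w 0.0856 F [0.2 0.2 0.5] M [-0.   -0.01 -0.03] q6 0.28
d [27.11, 9.15, 5.68] dr [-0.806, 0.001, -0.0]
```

```bash
python3 -m creep '{"delta_pos":[[0,3,1.9],[2,6,3.8],[5,9.15,5.68],[9,9.15,5.68],[13,9.15,5.68],[17.5,9.15,5.68],[22,9.15,5.68],[27.1,9.15,5.68],[27.1,9.15,5.68],[27.1,9.15,5.68]],"dr":[[-0.13,0,0],[-0.26,0,0],[-0.39,0,0],[-0.52,0,0],[-0.65,0,0],[-0.806,0,0],[-0.806,0,0],[-0.806,0,0],[-0.806,0,0],[-0.806,0,0]]}' -0.4 40 >/dev/null; python3 -c "
from h import *
st(); go(.5766,.1502,.030,46)"
```

```text
t 3.8 p [0.5765 0.1515 0.1001] yaw 46.12 tilt 0.06 w 0.0257 F [ 0.5 -0.1  0.5] M [ 0.05 -0.06  0.02] q6 -0.66
d [7.01, -0.08, 0.1] dr [0.002, -0.001, 0.001]
```

```bash
python3 -m creep '{"delta_pos":[[2,0,0],[4,0,0.1],[5.5,0,0.1],[7,0,0.1],[7,0,0.1]],"dr":[[0,0,0],[0,0,0],[0,0,0],[0,0,0],[0,0,0]]}' && python3 -m creep '{"delta_pos":[[0,0,0],[0,0,0],[0,0,0],[0,0,0],[0,0,0],[0,0,0]],"dr":[[0,0,0],[0,0,0],[0,0,0],[0,0,0],[0,0,0],[0,0,0]]}' -1 40 >/dev/null; python3 -c "
from h import *
st()"
```

```text
clock: 4.25
position: [0.5786, 0.1515, 0.0316]
ee_rot: [0.657, 0.264, 0.655, -0.264]
contact_force: [-0.8, -0.1, -0.3]
width: 0.0254
t 4.8 p [0.5776 0.1499 0.0326] yaw 46.24 tilt 0.18 w 0.0071 F [-1.9 -5.5  4.3] M [-0.82  0.43 -0.07] q6 -0.67
```

```bash
python3 -m creep '{"delta_pos":[[0,0,0],[0,0,0],[0,0,0],[0,0,0],[0,0,0],[0,0,0],[0,0,0],[0,0,0],[0,0,0],[0,0,0]],"dr":[[0.15,0,0],[0.3,0,0],[0.45,0,0],[0.6,0,0],[0.75,0,0],[0.9,0,0],[1.05,0,0],[1.2,0,0],[1.35,0,0],[1.48,0,0]]}' >/dev/null; python3 -c "
from h import *
st()"; python3 -m creep '{"delta_pos":[[0,0,0],[0,0,0],[0,0,0],[0,0,0],[0,0,0],[0,0,0],[0,0,0],[0,0,0],[0,0,0],[0,0,0]],"dr":[[0.15,0,0],[0.3,0,0],[0.45,0,0],[0.6,0,0],[0.75,0,0],[0.9,0,0],[1.05,0,0],[1.2,0,0],[1.35,0,0],[1.48,0,0]]}' >/dev/null; python3 -c "
from h import *
st()"
```

```text
t 5.8 p [0.577  0.1498 0.0326] yaw -38.86 tilt 0.18 w 0.0075 F [-4.2 -5.6  4.5] M [-0.91  0.69  0.05] q6 0.82
t 6.8 p [0.5769 0.1504 0.0326] yaw -123.68 tilt 0.12 w 0.0073 F [-4.1 -2.9  5.6] M [-0.61  0.7   0.07] q6 2.30
```

```bash
python3 -m creep '{"delta_pos":[[0,0,0],[0,0,0],[0,0,0],[0,0,0],[-2,0,0],[-5,0,0],[-5,0,0]],"dr":[[0,0,0],[0,0,0],[0,0,0],[0,0,0],[0,0,0],[0,0,0],[0,0,0]]}' -0.4 >/dev/null; python3 -c "
from h import *
st()"; python3 -m creep '{"delta_pos":[[0,0,0],[0,0,0],[0,0,0],[0,0,0],[0,0,0],[0,0,0],[0,0,0],[0,0,0],[0,0,0],[0,0,0]],"dr":[[-0.15,0,0],[-0.3,0,0],[-0.45,0,0],[-0.6,0,0],[-0.75,0,0],[-0.9,0,0],[-1.05,0,0],[-1.2,0,0],[-1.35,0,0],[-1.48,0,0]]}' >/dev/null;  python3 -m creep '{"delta_pos":[[0,0,0],[0,0,0],[0,0,0],[0,0,0],[0,0,0],[0,0,0],[0,0,0],[0,0,0],[0,0,0],[0,0,0]],"dr":[[-0.15,0,0],[-0.3,0,0],[-0.45,0,0],[-0.6,0,0],[-0.75,0,0],[-0.9,0,0],[-1.05,0,0],[-1.2,0,0],[-1.35,0,0],[-1.48,0,0]]}' >/dev/null; python3 -c "
from h import *
st();go(.5768,.1502,.030,56.3)
d=cam('wrist'); save(d,'w3.png'); W=cloud(d)
from m import *
z=W[...,2]; k=win(W,.577,.150,.035)&(z>.049)&(z<.062); print(k.sum())
if k.sum()>30: rect(W,k,'wing')
"
```

```text
t 7.5 p [0.5803 0.1522 0.0835] yaw -123.37 tilt 0.46 w 0.0259 F [0.8 0.6 0.7] M [ 0.03 -0.01  0.02] q6 2.29
t 9.6 p [0.5768 0.1516 0.079 ] yaw 46.54 tilt 0.06 w 0.0257 F [-0.4 -0.3  0.7] M [ 0.01  0.02 -0.02] q6 -0.67
d [4.9, -0.1, 0.1] dr [-0.17, -0.001, 0.001]
1597
wing 1597 c [577.  149.7] size [ 8.  46.3] ang 55.8 mean [575.7 150.8] z 55.3
```

```bash
python3 -m creep '{"delta_pos":[[0,-0.1,0.1],[1.5,-0.1,0.1],[3.3,-0.1,0.1],[4.9,-0.1,0.1],[4.9,-0.1,0.1],[4.9,-0.1,0.1]],"dr":[[-0.1,0,0],[-0.165,0,0],[-0.165,0,0],[-0.165,0,0],[-0.165,0,0],[-0.165,0,0]]}' >/dev/null; python3 -m creep '{"delta_pos":[[0,0,0],[0,0,0],[0,0,0],[0,0,0],[0,0,0],[0,0,0]],"dr":[[0,0,0],[0,0,0],[0,0,0],[0,0,0],[0,0,0],[0,0,0]]}' -1 >/dev/null; python3 -c "
from h import *
st()"; python3 -m creep '{"delta_pos":[[0,0,0],[0,0,0],[0,0,0],[0,0,0],[0,0,0]],"dr":[[0.13,0,0],[0.26,0,0],[0.39,0,0],[0.52,0,0],[0.52,0,0]]}' >/dev/null; python3 -c "
from h import *
st()"
python3 -m creep '{"delta_pos":[[0,0,0],[0,0,0]],"dr":[[0.1,0,0],[0.2,0,0]]}' >/dev/null; python3 -c "
from h import *
st()"
python3 -m creep '{"delta_pos":[[0,0,0],[0,0,0]],"dr":[[0.1,0,0],[0.2,0,0]]}' >/dev/null; python3 -c "
from h import *
st()"
```

```text
t 10.8 p [0.5777 0.1499 0.0324] yaw 55.64 tilt 0.10 w 0.0070 F [-1.7 -2.1  5.6] M [-0.24  0.31  0.09] q6 -0.83
t 11.3 p [0.5775 0.1498 0.0324] yaw 25.71 tilt 0.09 w 0.0070 F [-2.2 -2.3  6.7] M [-0.38  0.34 -0.05] q6 -0.31
t 11.5 p [0.5775 0.1497 0.0326] yaw 14.53 tilt 0.15 w 0.0075 F [-3.2 -0.9  7.7] M [-0.12  0.43  2.28] q6 -0.11
t 11.7 p [0.5775 0.1496 0.0328] yaw 3.58 tilt 0.27 w 0.0072 F [-2.9  0.7  9.8] M [0.13 0.55 4.7 ] q6 0.08
```

```bash
python3 -m creep '{"delta_pos":[[0,0,0],[0,0,0],[0,0,0],[0,0,0],[-2,0,0],[-6,0,0],[-6,0,0]],"dr":[[0,0,0],[0,0,0],[0,0,0],[0,0,0],[0,0,0],[0,0,0],[0,0,0]]}' -0.4 >/dev/null; python3 -c "
from h import *
st();
d=cam('wrist'); save(d,'w4.png'); W=cloud(d)
from m import *
z=W[...,2]; k=win(W,.577,.150,.035)&(z>.049)&(z<.062); rect(W,k,'wing')
go(.4295,-.0518,.15,-20.9); go(.4295,-.0518,.012,-20.9)
"
```

```text
t 12.4 p [0.581  0.1509 0.0955] yaw 2.89 tilt 0.57 w 0.0257 F [1.  0.2 0.4] M [-0.02  0.03 -0.01] q6 0.09
wing 1413 c [577. 150.] size [ 8.4 46.1] ang 24.4 mean [576.9 151.5] z 55.3
d [-5.78, -15.96, 19.45] dr [0.415, -0.002, -0.006]
d [8.02, -16.04, 19.47] dr [0.415, -0.002, -0.006]
```

The knob stopped turning after 202° with the moment rising to 4.7 N m, so it is tight. Next is the ivory sample.

```bash
python3 -m creep '{"delta_pos":[[-4.5,0,0],[-5.8,-3,3.5],[-5.8,-6,7],[-5.8,-9,10.5],[-5.8,-12,14],[-5.8,-14.5,17.5],[-5.8,-16,19.45],[-5.8,-16,19.45],[-5.8,-16,19.45],[-5.8,-16,19.45]],"dr":[[0,0,0],[0.1,0,0],[0.2,0,0],[0.3,0,0],[0.415,0,0],[0.415,0,0],[0.415,0,0],[0.415,0,0],[0.415,0,0],[0.415,0,0]]}' 0.65 >/dev/null; python3 -c "
from h import *
from m import *
st();
d=cam('wrist'); save(d,'w5.png'); W=cloud(d);z=W[...,2]; k=win(W,.4295,-.052,.06)&(z>.030)&(z<.0385); print(k.sum())
if k.sum()>30: rect(W,k,'iv')
d=cam('top'); W=cloud(d); z=W[...,2]; k=win(W,.4295,-.052,.06)&(z>.030)&(z<.0485);print(k.sum())
go(.4295,-.0518,.006,-20.9)"
```

```text
t 13.4 p [ 0.4278 -0.0516  0.1485] yaw -20.84 tilt 0.04 w 0.0712 F [1.  0.4 0. ] M [ 0.02  0.01 -0.03] q6 0.08
2889
iv 2889 c [429.5 -51.7] size [46.4 40. ] ang 69.0 mean [430.3 -49.3] z 34.3
1
d [14.26, 0.16, -0.02] dr [0.002, -0.0, 0.0]
```

```bash
python3 -m creep '{"delta_pos":[[4,0.1,0],[8,0.1,0],[11,0.1,0],[13,0.1,0],[14.2,0.1,0],[14.2,0.1,0],[14.2,0.1,0]],"dr":[[0,0,0],[0,0,0],[0,0,0],[0,0,0],[0,0,0],[0,0,0],[0,0,0]]}' >/dev/null; python3 -c "
from h import *
st()"; python3 -m creep '{"delta_pos":[[0,0,0],[0,0,0],[0,0,0],[0,0,0],[0,0,0],[0,0,0],[0,0,0]],"dr":[[0,0,0],[0,0,0],[0,0,0],[0,0,0],[0,0,0],[0,0,0],[0,0,0]]}' -1 60 >/dev/null;python3 -c "
from h import *
st()"; python3 -m creep '{"delta_pos":[[-1,0,0],[-3,0,0],[-5,0,0],[-5,0,0]],"dr":[[0,0,0],[0,0,0],[0,0,0],[0,0,0]]}' >/dev/null; python3 -c "
from h import *
st(); 
a=np.radians(6.6);ex=np.array([np.cos(a),np.sin(a)]);ey=np.array([-ex[1],ex[0]]);O=np.array([.5875,.0179])
p=O+.022*ex+.060*ey; print(p); go(p[0],p[1],.056,6.6); go(p[0],p[1],.018,6.6)"
```

```text
t 14.2 p [ 0.4288 -0.0521  0.0068] yaw -20.80 tilt 0.01 w 0.0703 F [0.7 0.5 0.9] M [-0.01 -0.01  0.02] q6 0.08
t 14.9 p [ 0.4292 -0.0528  0.0079] yaw -20.87 tilt 0.15 w 0.0389 F [0.8 1.6 6.9] M [0.2  0.09 0.07] q6 0.08
t 15.3 p [ 0.4301 -0.0532  0.0593] yaw -20.86 tilt 0.33 w 0.0392 F [ 0.9  0.5 -1.5] M [-0.01 -0.05 -0.01] q6 0.08
[0.60245797 0.08003098]
d [0.4, 11.36, -18.58] dr [-0.479, 0.001, -0.006]
d [4.2, 11.34, -18.58] dr [-0.479, 0.001, -0.006]
```

```bash
python3 -m creep '{"delta_pos":[[-1,2.5,-4],[-1,5,-8],[-1,7.5,-12],[-1,10,-16],[-1,11.36,-18.58],[-1,11.36,-18.58],[-1,11.36,-18.58],[-1,11.36,-18.58]],"dr":[[-0.12,0,0],[-0.24,0,0],[-0.36,0,0],[-0.479,0,0.0],[-0.479,0,0],[-0.479,0,0],[-0.479,0,0],[-0.479,0,0]]}' >/dev/null; python3 -c "
from h import *
st(); go(.6025,.0800,.0205,6.6)"
```

```text
t 16.1 p [0.5988 0.08   0.066 ] yaw 6.57 tilt 0.17 w 0.0389 F [-0.5 -0.6 -0.6] M [-0.05 -0.01  0.  ] q6 -0.10
d [4.55, 0.38, 0.04] dr [-0.001, 0.0, 0.003]
```

```bash
python3 -m creep '{"delta_pos":[[2,0.2,0],[3.5,0.2,0],[4.2,0.2,0],[4.5,0.2,0],[4.5,0.2,0]],"dr":[[0,0,0],[0,0,0],[0,0,0],[0,0,0],[0,0,0]]}' >/dev/null; python3 -c "
from h import *
st()";python3 -m creep '{"delta_pos":[[0,0.1,-0.1],[0,0.2,-0.2],[0,0.3,-0.3],[0,0.4,-0.4],[0,0.4,-0.4]],"dr":[[0,0,0],[0,0,0],[0,0,0],[0,0,0],[0,0,0]]}' >/dev/null; python3 -c "
from h import *
st()"
```

```text
t 16.6 p [0.6021 0.0803 0.0219] yaw 6.55 tilt 0.03 w 0.0393 F [-0.2  0.7 -1.2] M [-0.04 -0.04 -0.05] q6 -0.10
t 17.1 p [0.6062 0.0847 0.0221] yaw 6.64 tilt 0.08 w 0.0390 F [-0.2 -3.5  0.8] M [-0.47  0.1   0.1 ] q6 -0.09
```

```bash
python3 -m creep '{"delta_pos":[[0.1,0,0],[0.2,0,0],[0.2,0,0]],"dr":[[0,0,0],[0,0,0],[0,0,0]]}' >/dev/null; python3 -c "
from h import *
st()";python3 -m creep '{"delta_pos":[[0,0.1,0],[0,0.2,0],[0,0.2,0]],"dr":[[0,0,0],[0,0,0],[0,0,0]]}' >/dev/null; python3 -c "
from h import *
st()"
```

```text
t 17.4 p [0.6066 0.0847 0.0199] yaw 6.60 tilt 0.08 w 0.0389 F [ 0.1 -3.7  1.8] M [-0.73 -0.11  0.03] q6 -0.09
t 17.8 p [0.6066 0.0848 0.0199] yaw 6.62 tilt 0.19 w 0.0389 F [-2.5 -5.1  3.9] M [-0.79  0.38  0.08] q6 -0.09
```

```bash
python3 -m creep '{"delta_pos":[[0,0.1,-0.1],[0,0.1,-0.15],[0,0.1,-0.15]],"dr":[[0,0,0],[0,0,0],[0,0,0]]}' >/dev/null; python3 -c "
from h import *
st()";python3 -m creep '{"delta_pos":[[0,0,0],[0,0,0],[0,0,0],[0,0,0],[-2,0,0],[-6,0,0],[-10,0,0],[-14,0,0],[-14,0,0]],"dr":[[0,0,0],[0,0,0],[0,0,0],[0,0,0],[0,0,0],[0,0,0],[0,0,0],[0,0,0],[0,0,0]]}' 0.4 >/dev/null
cat > row.py <<'E'
from m import *
def row(n):
    st(); d=cam('wrist'); save(d,n+'.png'); W=cloud(d); z=W[...,2]; px=d['pixels'].astype(int)
    a=np.radians(6.6);ex=np.array([np.cos(a),np.sin(a)]);ey=np.array([-ex[1],ex[0]])
    B=(W[...,:2]-np.array([.5875,.0179])); bx=B@ex; by=B@ey
    k=(abs(bx)<.06)&(by<.087)&(by>-.17)&(z>.0435)&(z<.0495)
    nn,l,s,c=cv2.connectedComponentsWithStats(k.astype(np.uint8))
    W2=np.dstack([bx,by,z])
    for i in range(1,nn):
        if s[i,4]>150: rect(W2,l==i,'top(board frame)'); print('   col',np.median(px[l==i],0))
    k=(abs(bx)<.08)&(by<.087)&(by>-.17)&(z>.0215)&(z<.0265)&(px.min(-1)>100)
    nn,l,s,c=cv2.connectedComponentsWithStats(k.astype(np.uint8))
    for i in range(1,nn):
        if s[i,4]>150: rect(W2,l==i,'bar')
    k=(bx<.035)&(bx>-.02)&(by>.08)&(by<.1)&(z>.043)&(z<.049); 
    if k.sum()>20: print('wall by',np.percentile(by[k],[3,97]))
E
python3 -c "
from row import *
row('w6'); go(.556,.3064,.15,94.2)"
```

```text
t 18.1 p [0.6067 0.0848 0.02  ] yaw 6.69 tilt 0.35 w 0.0391 F [-4.5 -9.9  6.2] M [-1.47  0.63  0.21] q6 -0.09
t 18.9 p [0.613  0.0877 0.1663] yaw 6.60 tilt 0.74 w 0.0596 F [1.  0.2 0.5] M [-0.03 -0.05  0.02] q6 -0.09
top(board frame) 2591 c [26.8 64.6] size [44.7 40.1] ang 90.0 mean [26.9 66.4] z 46.4
   col [140. 189. 202.]
wall by [0.0806353  0.09411024]
d [1.3, -2.96, -22.37] dr [-1.529, 0.006, -0.006]
```

```bash
python3 -m creep '{"delta_pos":[[0,-0.8,-4.5],[0,-1.6,-9],[0,-2.4,-13.5],[0,-3.2,-18],[0.5,-4.1,-22.3],[1,-4.1,-22.3],[1.3,-4.1,-22.3],[1.3,-4.1,-22.3],[1.3,-4.1,-22.3],[1.3,-4.1,-22.3]],"dr":[[-0.15,0,0],[-0.3,0,0],[-0.45,0,0],[-0.6,0,0],[-0.75,0,0],[-0.9,0,0],[-1.05,0,0],[-1.2,0,0],[-1.35,0,0],[-1.48,0,0]]}' 0 >/dev/null; python3 -c "
from h import *
st();
from m import *
d=cam('wrist'); save(d,'w7.png'); W=cloud(d);z=W[...,2];px=d['pixels'].astype(int)
k=win(W,.556,.3064,.062)&(abs(W[...,1]-.307-(W[...,0]-.556)*.073)<.012)&(z>.0155)&(z<.024)&(px.min(-1)>110); rect(W,k,'bar')
go(.544,.3055,.008,94.2)"
```

```text
t 20.0 p [0.5413 0.3039 0.1446] yaw 91.73 tilt 0.22 w 0.0426 F [0.7 0.8 0. ] M [-0.03  0.01  0.03] q6 -1.20
bar 2522 c [556.1 306.2] size [109.6  11.6] ang 4.1 mean [552.7 306. ] z 18.5
d [13.67, 0.18, 0.32] dr [-0.04, -0.004, 0.001]
```

View pics/w7.png

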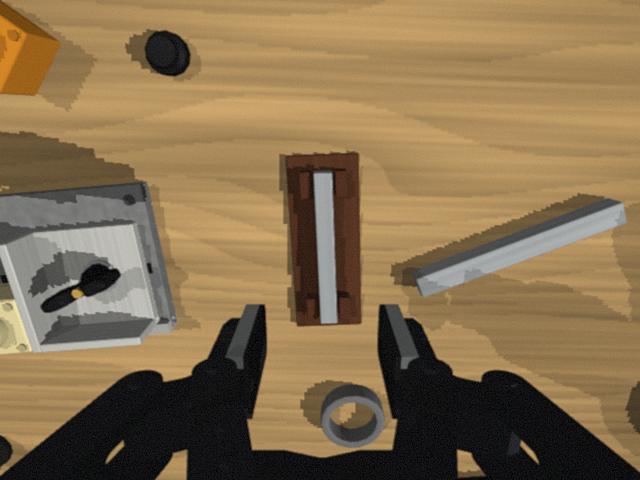

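The bar lies in the cradle (324,245) between the fingers' line, with clear space on both sides. Ivory is visible touching the stop at (8,325).

```bash
python3 -m creep '{"delta_pos":[[4,0.2,0.2],[8,0.2,0.2],[11,0.2,0.2],[13,0.2,0.2],[13.7,0.2,0.2],[13.7,0.2,0.2]],"dr":[[-0.04,0,0],[-0.04,0,0],[-0.04,0,0],[-0.04,0,0],[-0.04,0,0],[-0.04,0,0]]}' >/dev/null; python3 -c "
from h import *
st()"; python3 -m creep '{"delta_pos":[[0,0,0],[0,0,0],[0,0,0],[0,0,0],[0,0,0],[0,0,0],[0,0,0]],"dr":[[0,0,0],[0,0,0],[0,0,0],[0,0,0],[0,0,0],[0,0,0],[0,0,0]]}' -1 60 >/dev/null;python3 -c "
from h import *
st()"; python3 -m creep '{"delta_pos":[[-1,0,0],[-4,0,0],[-6,0,0],[-6,0,0]],"dr":[[0,0,0],[0,0,0],[0,0,0],[0,0,0]]}' >/dev/null
cat >> h.py <<'E'
A=np.radians(6.6);EX=np.array([np.cos(A),np.sin(A)]);EY=np.array([-EX[1],EX[0]]);O=np.array([.5875,.0179])
def b2w(bx,by): return O+bx/1000*EX+by/1000*EY
def gob(bx,by,z,yaw): p=b2w(bx,by); print(p.round(4),end=' '); go(p[0],p[1],z,yaw)
def tb():
    p=cur()[0][:2]-O; print('TCP board mm',(p@EX*1000).round(1),(p@EY*1000).round(1))
E
python3 -c "
from h import *
st(); gob(-24,30,.08,96.6)"
```

```text
t 20.6 p [0.5432 0.3055 0.008 ] yaw 93.61 tilt 0.22 w 0.0426 F [ 0.   0.4 -0.9] M [0.01 0.   0.01] q6 -1.23
t 21.4 p [0.5455 0.3064 0.0114] yaw 93.67 tilt 0.17 w 0.0096 F [-0.5  0.3  6.9] M [-0.04  0.06  0.02] q6 -1.23
t 21.8 p [0.5466 0.3069 0.0731] yaw 93.68 tilt 0.38 w 0.0100 F [ 0.2  0.2 -1.5] M [ 0.03 -0.02  0.03] q6 -1.23
[0.5602 0.0449] d [-0.75, -26.22, -0.31] dr [-0.051, 0.006, -0.002]
```

```bash
python3 -m creep '{"delta_pos":[[-2,-2,0],[-2.5,-6.5,0],[-2.5,-11,0],[-2.5,-15.5,0],[-2.5,-20,0],[-2.5,-24,0],[-1.5,-26.2,0],[-1,-26.2,0],[-1,-26.2,0]],"dr":[[0,0,0],[-0.05,0,0],[-0.05,0,0],[-0.05,0,0],[-0.05,0,0],[-0.05,0,0],[-0.05,0,0],[-0.05,0,0],[-0.05,0,0]]}' >/dev/null; python3 -c "
from row import *
st(); tb(); d=cam('wrist'); save(d,'w8.png'); gob(-20.6,31,.0185,96.6); gob(-20.6,31,.0185,96.3)"
```

```text
t 22.6 p [0.5598 0.0444 0.0782] yaw 96.45 tilt 0.22 w 0.0094 F [-1.1 -0.  -0.2] M [ 0.02  0.02 -0.02] q6 -1.73
TCP board mm -24.5 29.5
[0.5635 0.0463] d [6.02, 0.08, 0.35] dr [-0.001, -0.003, -0.001]
[0.5635 0.0463] d [6.02, 0.08, 0.35] dr [0.004, -0.003, -0.001]
```

View pics/w8.png

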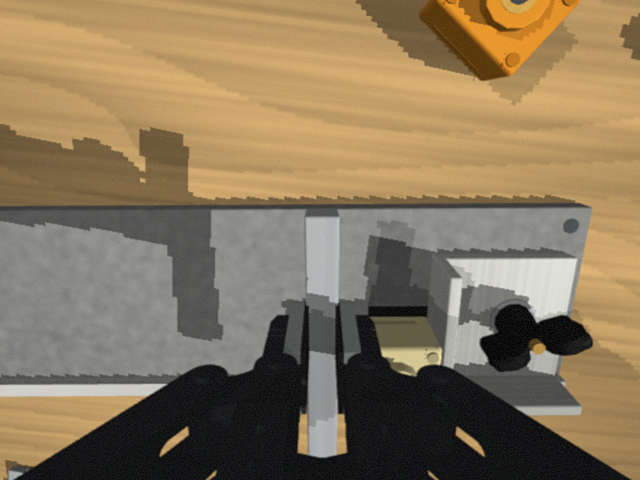

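The bar is held square (column 323) beside ivory (400,345), with the row-side wall at (450,300). Lowering it.

```bash
python3 -m creep '{"delta_pos":[[2,0,0.3],[4,0,0.35],[5.3,0,0.35],[5.9,0,0.35],[5.9,0,0.35]],"dr":[[0,0,0],[0,0,0],[0,0,0],[0,0,0],[0,0,0]]}' >/dev/null; python3 -c "
from h import *
st();tb()"; python3 -m creep '{"delta_pos":[[0.1,0.15,0],[0.1,0.3,0],[0.1,0.4,0],[0.1,0.4,0]],"dr":[[0,0,0],[0,0,0],[0,0,0],[0,0,0]]}' >/dev/null; python3 -c "
from h import *
st();tb()"
```

```text
t 23.2 p [0.5642 0.0456 0.0201] yaw 96.60 tilt 0.10 w 0.0100 F [ 0.5  0.  -0.4] M [ 0.06  0.04 -0.  ] q6 -1.73
TCP board mm -20.0 30.2
t 23.6 p [0.5646 0.049  0.0204] yaw 96.55 tilt 0.06 w 0.0097 F [-1.2 -0.4 -1. ] M [ 0.03 -0.03 -0.  ] q6 -1.72
TCP board mm -19.2 33.5
```

```bash
python3 -m creep '{"delta_pos":[[0.1,0.1,0],[0.2,0.2,0],[0.25,0.25,0],[0.25,0.25,0]],"dr":[[0,0,0],[0,0,0],[0,0,0],[0,0,0]]}' >/dev/null; python3 -c "
from h import *
st();tb()"; python3 -m creep '{"delta_pos":[[0.1,0.1,0],[0.1,0.1,0]],"dr":[[0,0,0],[0,0,0]]}' >/dev/null; python3 -c "
from h import *
st();tb()"
```

```text
t 24.0 p [0.564  0.0513 0.0174] yaw 96.55 tilt 0.02 w 0.0096 F [-0.6 -1.3  0.1] M [-0.08  0.08 -0.  ] q6 -1.72
TCP board mm -19.5 35.9
t 24.2 p [0.564  0.0513 0.0174] yaw 96.60 tilt 0.12 w 0.0096 F [-2.5 -3.   6.3] M [-0.63  0.27 -0.03] q6 -1.72
TCP board mm -19.5 35.9
```

```bash
python3 -m creep '{"delta_pos":[[0,0,0],[0,0,0],[0,0,0],[-0.3,0,0],[-3,0,0],[-7,0,0],[-11,0,0],[-13,0,0],[-13,0,0]],"dr":[[0,0,0],[0,0,0],[0,0,0],[0,0,0],[0,0,0],[0,0,0],[0,0,0],[0,0,0],[0,0,0]]}' -0.2 >/dev/null; python3 -c "
from row import *
row('w9'); go(.4303,.1056,.15,-34.7)"
```

```text
t 25.1 p [0.5664 0.0524 0.15  ] yaw 96.55 tilt 0.45 w 0.0340 F [-0.3  1.3 -0.5] M [-0.01  0.02  0.04] q6 -1.72
top(board frame) 2227 c [26.6 64.6] size [40.2 44.9] ang 0.3 mean [21.  61.8] z 46.4
   col [137. 185. 198.]
bar 1689 c [-29.3  35.1] size [68.9 11.5] ang 0.2 mean [-32.1  35.3] z 24.4
bar 151 c [32.1 34.7] size [27.2 11.7] ang 3.0 mean [34.6 34.6] z 24.4
wall by [0.08068239 0.09324283]
d [-0.27, 6.82, -12.76] dr [-0.851, 0.003, 0.002]
```

```bash
python3 -m creep '{"delta_pos":[[-1,0.6,-1.3],[-1,1.3,-2.6],[-1,2,-3.9],[-1,2.7,-5.2],[-1,3.4,-6.5],[-1,4.1,-7.8],[-1,4.8,-9.1],[-1,5.5,-10.4],[-1,6.2,-11.7],[-0.5,6.82,-12.76]],"dr":[[0.15,0,0],[0.3,0,0],[0.45,0,0],[0.6,0,0],[0.75,0,0],[0.9,0,0],[1.05,0,0],[1.2,0,0],[1.35,0,0],[1.48,0,0]]}' 0.65 >/dev/null; python3 -m creep '{"delta_pos":[[0,0,0],[0,0,0],[0,0,0],[0,0,0],[0,0,0],[0,0,0]],"dr":[[0.15,0,0],[0.3,0,0],[0.45,0,0],[0.6,0,0],[0.75,0,0],[0.81,0,0]]}' >/dev/null; python3 -c "
from row import *
st();
d=cam('wrist'); save(d,'w10.png'); W=cloud(d);z=W[...,2]; k=win(W,.4303,.1056,.06)&(z>.030)&(z<.0385); print(k.sum())
if k.sum()>30: rect(W,k,'amber')
go(.4303,.1056,.006,-34.7)"
```

```text
t 26.8 p [0.428  0.1055 0.1495] yaw -34.89 tilt 0.23 w 0.0706 F [ 0.7  0.3 -0.4] M [ 0.01  0.02 -0.03] q6 0.69
2869
amber 2869 c [430.3 105.3] size [46.5 40.1] ang 55.5 mean [431.8 107.6] z 34.3
d [14.35, 0.23, -0.18] dr [-0.004, 0.003, 0.003]
```

```bash
python3 -m creep '{"delta_pos":[[4,0.2,-0.1],[8,0.2,-0.1],[11,0.2,-0.1],[13,0.2,-0.1],[14.3,0.2,-0.1],[14.3,0.2,-0.1],[14.3,0.2,-0.1]],"dr":[[0,0,0],[0,0,0],[0,0,0],[0,0,0],[0,0,0],[0,0,0],[0,0,0]]}' >/dev/null; python3 -m creep '{"delta_pos":[[0,0,0],[0,0,0],[0,0,0],[0,0,0],[0,0,0],[0,0,0],[0,0,0]],"dr":[[0,0,0],[0,0,0],[0,0,0],[0,0,0],[0,0,0],[0,0,0],[0,0,0]]}' -1 60 >/dev/null;python3 -c "
from h import *
st()"; python3 -m creep '{"delta_pos":[[-1,0,0],[-3,0,0],[-6,0,0],[-6,0,0]],"dr":[[0,0,0],[0,0,0],[0,0,0],[0,0,0]]}' >/dev/null; python3 -c "
from h import *
st(); gob(22,1,.066,6.6)"
```

```text
t 28.2 p [0.4324 0.1053 0.0093] yaw -34.66 tilt 0.12 w 0.0387 F [-0.9 -0.5  7.3] M [ 0.05  0.2  -0.01] q6 0.69
t 28.6 p [0.4344 0.1055 0.0717] yaw -34.66 tilt 0.44 w 0.0389 F [ 0.6 -1.1 -1.3] M [ 0.01 -0.02  0.03] q6 0.69
[0.6092 0.0214] d [0.7, 19.16, -3.02] dr [-0.72, -0.002, -0.008]
```

```bash
python3 -m creep '{"delta_pos":[[-0.5,4,-0.6],[-0.5,8,-1.2],[-0.5,12,-1.8],[-0.5,16,-2.4],[0,19.2,-3],[0.5,19.2,-3],[0.7,19.2,-3],[0.7,19.2,-3]],"dr":[[-0.14,0,0],[-0.28,0,0],[-0.42,0,0],[-0.56,0,0],[-0.7,0,0],[-0.72,0,0],[-0.72,0,0],[-0.72,0,0]]}' >/dev/null; python3 -c "
from h import *
st();tb(); gob(22,1,.0225,6.6)"
```

```text
t 29.4 p [0.6044 0.0212 0.0602] yaw 6.55 tilt 0.23 w 0.0391 F [-0.1 -0.3 -1.4] M [-0.   -0.01  0.  ] q6 -0.19
TCP board mm 17.1 1.4
[0.6092 0.0214] d [3.76, 0.5, 0.04] dr [-0.001, -0.001, 0.004]
```

```bash
python3 -m creep '{"delta_pos":[[2,0.3,0],[3,0.3,0],[3.6,0.3,0],[3.7,0.3,0],[3.7,0.3,0]],"dr":[[0,0,0],[0,0,0],[0,0,0],[0,0,0],[0,0,0]]}' >/dev/null; python3 -c "
from h import *
st();tb()";python3 -m creep '{"delta_pos":[[0,0.1,0],[0.1,0.2,-0.1],[0.1,0.3,-0.2],[0.1,0.4,-0.3],[0.1,0.4,-0.4],[0.1,0.4,-0.4]],"dr":[[0,0,0],[0,0,0],[0,0,0],[0,0,0],[0,0,0],[0,0,0]]}' >/dev/null; python3 -c "
from h import *
st();tb()"
```

```text
t 29.9 p [0.6094 0.0213 0.0245] yaw 6.60 tilt 0.01 w 0.0390 F [ 0.2 -0.  -0.4] M [-0.04  0.03  0.02] q6 -0.19
TCP board mm 22.1 0.8
t 30.5 p [0.6131 0.0257 0.0233] yaw 6.60 tilt 0.00 w 0.0392 F [-0.7  0.2 -1.1] M [-0.02  0.02  0.01] q6 -0.19
TCP board mm 26.3 4.8
```

Lower to the board, then creep towards the bar and ledge.

```bash
python3 -m creep '{"delta_pos":[[0.1,0,0],[0.2,0,0],[0.2,0,-0.1],[0.2,0,-0.1]],"dr":[[0,0,0],[0,0,0],[0,0,0],[0,0,0]]}' >/dev/null; python3 -c "
from h import *
st();tb()";python3 -m creep '{"delta_pos":[[0,0.1,-0.1],[0,0.15,-0.15],[0,0.15,-0.15]],"dr":[[0,0,0],[0,0,0],[0,0,0]]}' >/dev/null; python3 -c "
from h import *
st();tb()"
```

```text
t 30.9 p [0.613  0.0265 0.0214] yaw 6.59 tilt 0.01 w 0.0388 F [0.2 0.2 0.1] M [-0.05  0.07  0.01] q6 -0.19
TCP board mm 26.3 5.6
t 31.2 p [0.6139 0.0278 0.0214] yaw 6.62 tilt 0.07 w 0.0392 F [-1.5 -2.   1.3] M [-0.31  0.24 -0.06] q6 -0.18
TCP board mm 27.4 6.8
```

```bash
python3 -m creep '{"delta_pos":[[0,0.05,-0.1],[0,0.1,-0.15],[0,0.1,-0.15]],"dr":[[0,0,0],[0,0,0],[0,0,0]]}' >/dev/null; python3 -c "
from h import *
st();tb()";python3 -m creep '{"delta_pos":[[0,0,-0.1],[0,0,-0.1]],"dr":[[0,0,0],[0,0,0]]}' >/dev/null; python3 -c "
from h import *
st();tb()"
```

```text
t 31.5 p [0.6138 0.0287 0.0214] yaw 6.63 tilt 0.19 w 0.0388 F [-4.2 -5.4  3.3] M [-0.83  0.62 -0.02] q6 -0.18
TCP board mm 27.4 7.7
t 31.7 p [0.6138 0.0295 0.0214] yaw 6.65 tilt 0.20 w 0.0391 F [-3.7 -5.9  2.7] M [-0.81  0.59  0.09] q6 -0.18
TCP board mm 27.4 8.5
```

```bash
python3 -m creep '{"delta_pos":[[0,0,-0.1],[0,0,-0.1]],"dr":[[0,0,0],[0,0,0]]}' >/dev/null; python3 -c "
from h import *
st();tb()";python3 -m creep '{"delta_pos":[[0,0,-0.1],[0,0,-0.1]],"dr":[[0,0,0],[0,0,0]]}' >/dev/null; python3 -c "
from h import *
st();tb()"
```

```text
t 31.9 p [0.6138 0.0295 0.0214] yaw 6.69 tilt 0.26 w 0.0385 F [-4.3 -7.9  2.8] M [-1.31  0.67  0.11] q6 -0.18
TCP board mm 27.4 8.6
t 32.1 p [0.6137 0.0296 0.0215] yaw 6.72 tilt 0.34 w 0.0392 F [ -4.1 -11.2   3.1] M [-1.72  0.66  0.08] q6 -0.17
TCP board mm 27.4 8.6
```

```bash
python3 -m creep '{"delta_pos":[[0,0,0],[0,0,0],[0,0,0],[0,0,0],[-2,0,0],[-6,0,0],[-10,0,0],[-14,0,0],[-14,0,0],[-14,0,0]],"dr":[[0,0,0],[0,0,0],[0,0,0],[0,0,0],[0,0,0],[0,0,0],[0,0,0],[0,0,0],[0,0,0],[0,0,0]]}' 0.4 >/dev/null; python3 -c "
from row import *
row('w11')
d=cam('top'); W=cloud(d); np.savez('/tmp/top2.npz',px=d['pixels'],W=W); z=W[...,2]; k=win(W,.471,-.324,.06)&(z>.030)&(z<.05); rect(W,k,'black')
gob(-19.5,36,.14,96.6)"
```

```text
t 33.1 p [0.6153 0.0331 0.1624] yaw 6.60 tilt 0.15 w 0.0596 F [ 0.3 -0.3 -0.4] M [-0.04  0.04  0.01] q6 -0.17
top(board frame) 3281 c [26.8 64.6] size [40.1 44.6] ang 0.1 mean [26.8 65.8] z 46.4
   col [133. 180. 192.]
top(board frame) 2773 c [27.2  7. ] size [40.  46.7] ang 0.0 mean [27.2  9.5] z 46.4
   col [ 33. 122. 196.]
bar 1674 c [-31.3  36.2] size [12.2 65.2] ang 89.8 mean [-31.3  36.3] z 24.3
wall by [0.08059833 0.0937384 ]
black 175 c [ 489.9 -370.1] size [47.4 36.8] ang 56.8 mean [ 489.6 -365.8] z 36.9
[0.564  0.0514] d [2.01, -4.72, -2.4] dr [-1.571, -0.002, 0.002]
```

View pics/w11.png

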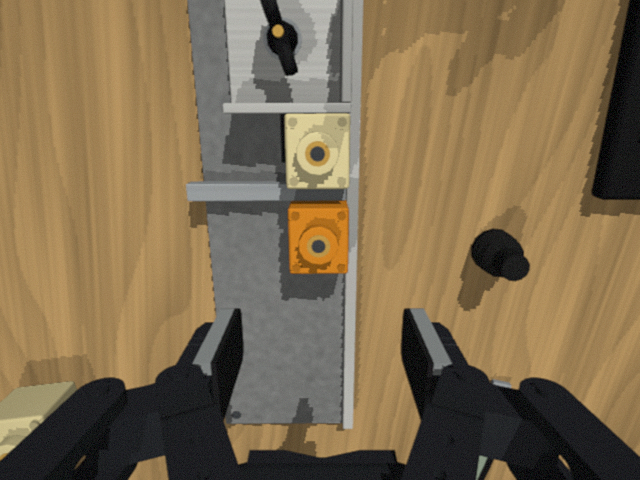

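Ivory (317,152) and amber (318,238) stand square on the ledge. The bar (240,191) is snug between them. The top view shows black has been knocked to about (490,-370), so I'll re-measure it later. Now the bar goes to the next gap.

```bash
python3 -m creep '{"delta_pos":[[0,-0.5,-0.3],[0,-1,-0.5],[0,-1.5,-0.8],[0,-2,-1],[0,-2.5,-1.3],[0,-3,-1.5],[0,-3.5,-1.8],[0,-4,-2],[0,-4.5,-2.3],[0,-4.72,-2.4]],"dr":[[-0.15,0,0],[-0.3,0,0],[-0.45,0,0],[-0.6,0,0],[-0.75,0,0],[-0.9,0,0],[-1.05,0,0],[-1.2,0,0],[-1.35,0,0],[-1.49,0,0]]}' -0.2 >/dev/null; python3 -m creep '{"delta_pos":[[2,0,0],[2,0,0],[2,0,0]],"dr":[[-0.08,0,0],[-0.08,0,0],[-0.08,0,0]]}' >/dev/null; python3 -c "
from row import *
row('w12'); gob(-19.5,36.4,.0145,96.6)"
```

```text
t 34.5 p [0.5641 0.0512 0.1398] yaw 96.44 tilt 0.21 w 0.0343 F [ 0.  -0.   1.3] M [-0.05 -0.05  0.01] q6 -1.72
top(board frame) 2202 c [26.8  6.6] size [40.5 46.1] ang 0.1 mean [20.5 11.3] z 46.4
   col [ 36. 131. 209.]
top(board frame) 2202 c [26.5 64.4] size [45.2 40.2] ang 89.9 mean [20.  60.5] z 46.4
   col [136. 183. 195.]
bar 1887 c [-26.2  35.5] size [75.2 11.6] ang 0.2 mean [-30.4  35.6] z 24.5
wall by [0.08074549 0.09328188]
[0.5639 0.0518] d [12.61, 0.07, -0.05] dr [-0.002, -0.002, -0.0]
```

```bash
python3 -m creep '{"delta_pos":[[4,0,0],[8,0,0],[11,0,0],[12.3,0,0],[12.6,0,0],[12.6,0,0]],"dr":[[0,0,0],[0,0,0],[0,0,0],[0,0,0],[0,0,0],[0,0,0]]}' >/dev/null; python3 -c "
from h import *
st();tb()"; python3 -m creep '{"delta_pos":[[0,0,0],[0,0,0],[0,0,0],[0,0,0],[0,0,0],[0,0,0]],"dr":[[0,0,0],[0,0,0],[0,0,0],[0,0,0],[0,0,0],[0,0,0]]}' -1 60 >/dev/null;python3 -c "
from h import *
st();tb()"; python3 -m creep '{"delta_pos":[[-0.5,0,0],[-1,0,0],[-1.5,0,0],[-3,0,0],[-6,0,0],[-6,0,0]],"dr":[[0,0,0],[0,0,0],[0,0,0],[0,0,0],[0,0,0],[0,0,0]]}' >/dev/null;python3 -c "
from row import *
row('w13');tb(); gob(-20,-26.5,.08,96.6)"
```

```text
t 35.1 p [0.5661 0.0511 0.016 ] yaw 96.52 tilt 0.08 w 0.0345 F [0.4 0.6 1.3] M [-0.04  0.02  0.02] q6 -1.72
TCP board mm -17.5 35.5
t 35.8 p [0.5666 0.0512 0.0172] yaw 96.54 tilt 0.22 w 0.0094 F [-0.3  1.1  5.6] M [0.03 0.12 0.  ] q6 -1.72
TCP board mm -16.9 35.5
t 36.4 p [0.568  0.0511 0.079 ] yaw 96.54 tilt 0.44 w 0.0099 F [ 0.3 -0.3 -0.3] M [-0.02 -0.07 -0.03] q6 -1.72
top(board frame) 1519 c [19.5 -4.7] size [25.4 26.9] ang 88.3 mean [15.2 -6.6] z 46.4
   col [ 26.  96. 152.]
top(board frame) 1554 c [19.6 73.9] size [27.  26.7] ang 1.3 mean [14.2 76.2] z 46.4
   col [150. 203. 217.]
wall by [0.08050559 0.09318194]
TCP board mm -16.8 35.3
[ 0.5707 -0.0107] d [-0.27, -6.19, -0.31] dr [-0.001, 0.005, 0.001]
```

```bash
python3 -m creep '{"delta_pos":[[0,-3,-0.2],[0,-6.2,-0.2],[0,-6.3,-0.2],[2,-6.3,-0.2],[4,-6.3,-0.2],[5.3,-6.3,-0.2],[5.8,-6.3,-0.2],[5.8,-6.3,-0.2]],"dr":[[0,0.005,0],[0,0.005,0],[0,0.005,0],[0,0.005,0],[0,0.005,0],[0,0.005,0],[0,0.005,0],[0,0.005,0]]}' >/dev/null; python3 -c "
from h import *
st();tb()"; python3 -m creep '{"delta_pos":[[0.1,0.1,0],[0.2,0.2,0],[0.3,0.3,0],[0.4,0.4,0],[0.4,0.4,0]],"dr":[[0,0,0],[0,0,0],[0,0,0],[0,0,0],[0,0,0]]}' >/dev/null; python3 -c "
from h import *
st();tb()"
```

```text
t 37.2 p [ 0.5694 -0.0112  0.0174] yaw 96.56 tilt 0.39 w 0.0101 F [-0.5 -0.6  0.4] M [ 0.04  0.07 -0.02] q6 -1.83
TCP board mm -21.3 -26.9
t 37.7 p [ 0.5699 -0.0109  0.0171] yaw 96.74 tilt 0.47 w 0.0097 F [ -8.1 -10.2  25. ] M [-1.76  1.3  -0.05] q6 -1.82
TCP board mm -20.8 -26.6
```

```bash
python3 -m creep '{"delta_pos":[[-0.4,0,0],[-0.45,0,0],[-0.45,0,0]],"dr":[[0,0,0],[0,0,0],[0,0,0]]}' >/dev/null; python3 -c "
from h import *
st();tb()"; python3 -m creep '{"delta_pos":[[0,0.05,0],[0,0.1,0],[0,0.1,0]],"dr":[[0,0,0],[0,0,0],[0,0,0]]}' >/dev/null; python3 -c "
from h import *
st();tb()"
```

```text
t 38.0 p [ 0.5699 -0.0073  0.0176] yaw 96.55 tilt 0.28 w 0.0094 F [ 0.8  0.5 -0.2] M [ 0.01 -0.14 -0.08] q6 -1.82
TCP board mm -20.4 -23.0
t 38.3 p [ 0.5698 -0.0066  0.0175] yaw 96.55 tilt 0.30 w 0.0095 F [ 1.3 -0.9 -0.2] M [-0.07 -0.04 -0.04] q6 -1.82
TCP board mm -20.4 -22.3
```

```bash
python3 -m creep '{"delta_pos":[[0,0.05,0],[0,0.1,0],[0,0.1,0]],"dr":[[0,0,0],[0,0,0],[0,0,0]]}' >/dev/null; python3 -c "
from h import *
st();tb()"; python3 -m creep '{"delta_pos":[[0.05,0.05,0],[0.05,0.1,0],[0.05,0.1,0]],"dr":[[0,0,0],[0,0,0],[0,0,0]]}' >/dev/null; python3 -c "
from h import *
st();tb()"
```

```text
t 38.6 p [ 0.5695 -0.0056  0.0177] yaw 96.54 tilt 0.30 w 0.0095 F [ 0.4 -0.3 -0.2] M [-0.11 -0.11 -0.02] q6 -1.82
TCP board mm -20.6 -21.3
t 38.9 p [ 0.5695 -0.0047  0.0174] yaw 96.55 tilt 0.28 w 0.0099 F [-0.  -0.7  0.4] M [-0.19 -0.04 -0.01] q6 -1.81
TCP board mm -20.5 -20.4
```

```bash
python3 -m creep '{"delta_pos":[[0,0,0],[0,0,0],[0,0,0],[-0.3,0,0],[-3,0,0],[-7,0,0],[-11,0,0],[-15,0,0],[-15,0,0]],"dr":[[0,0,0],[0,0,0],[0,0,0],[0,0,0],[0,0,0],[0,0,0],[0,0,0],[0,0,0],[0,0,0]]}' -0.2 >/dev/null; python3 -c "
from row import *
row('w14');tb(); d=cam('side'); gob(-20,0,.16,6.6)"
```

```text
t 39.8 p [ 0.5742 -0.005   0.1738] yaw 96.55 tilt 0.46 w 0.0344 F [-0.  -0.2  0.6] M [ 0.01 -0.02  0.01] q6 -1.81
top(board frame) 2128 c [27.1  8. ] size [40.5 45.8] ang 0.4 mean [23.1  6.4] z 46.4
   col [ 34. 125. 198.]
top(board frame) 2231 c [26.7 64.1] size [45.6 40.3] ang 89.9 mean [23.7 62.7] z 46.5
   col [135. 183. 195.]
bar 1582 c [-27.2 -21.2] size [79.9 11.4] ang 0.3 mean [-32.9 -21.1] z 24.4
wall by [0.0805238  0.09304093]
TCP board mm -17.7 -20.8
[0.5676 0.0156] d [0.85, 2.04, -0.07] dr [1.57, -0.001, 0.002]
```

View pics/w14.png

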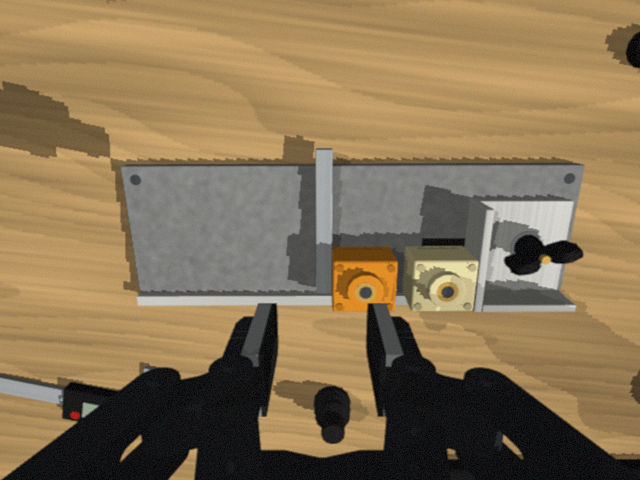

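My push moved amber about 1.5 mm into the now empty first gap, which measures about 10.5 mm instead of 12. I'll grip amber and draw it back, then check the gap against the view taken when the bar was in it.

```bash
python3 -c "
from h import *
gob(27,33,.162,6.6)"; python3 -m creep '{"delta_pos":[[0,0.5,0.4],[0,1,0.8],[0,1.5,1.2],[0,2,1.6],[0,2.5,2],[0,3,2.4],[0,3.5,2.8],[0,4,3.2],[0,4.5,3.6],[0,5,4]],"dr":[[0.15,0,0],[0.3,0,0],[0.45,0,0],[0.6,0,0],[0.75,0,0],[0.9,0,0],[1.05,0,0],[1.2,0,0],[1.35,0,0],[1.49,0,0]]}' 0.4 >/dev/null; python3 -m creep '{"delta_pos":[[0,0,0],[0,0,0]],"dr":[[0.08,0,0],[0.08,0,0]]}' >/dev/null;  python3 -c "
from row import *
row('w15');tb(); gob(27,15,.162,6.6);gob(27,8,.019,6.6)"
```

```text
[0.6105 0.0538] d [0.64, 5.35, 4.63] dr [1.57, -0.001, 0.002]
t 41.1 p [0.603  0.0499 0.1649] yaw 6.62 tilt 0.53 w 0.0596 F [-0.2  0.  -0.2] M [-0.01 -0.    0.03] q6 -0.15
top(board frame) 3004 c [26.8 64.4] size [44.7 40.1] ang 90.0 mean [26.7 65.8] z 46.4
   col [142. 192. 205.]
top(board frame) 2568 c [27.2  8.5] size [40.  46.2] ang 0.1 mean [27.  11.1] z 46.4
   col [ 33.  122.  195.5]
bar 1426 c [-32.4 -20.4] size [69.6 12.7] ang 0.0 mean [-32.7 -19.9] z 24.3
wall by [0.08065085 0.09385533]
TCP board mm 19.2 29.8
[0.6126 0.0359] d [0.32, 0.78, 1.48] dr [0.002, -0.0, 0.009]
[0.6134 0.029 ] d [14.61, 0.9, 2.19] dr [0.002, -0.0, 0.009]
```

```bash
python3 -m creep '{"delta_pos":[[4,0.8,2.1],[8,0.8,2.1],[12,0.8,2.1],[14,0.8,2.1],[14.5,0.8,2.1],[14.5,0.8,2.1]],"dr":[[0,0,0],[0,0,0],[0,0,0],[0,0,0],[0,0,0],[0,0,0]]}' >/dev/null;  python3 -c "
from row import *
st();tb()"; python3 -m creep '{"delta_pos":[[0,0,0],[0,0,0],[0,0,0],[0,0,0],[0,0,0],[0,0,0]],"dr":[[0,0,0],[0,0,0],[0,0,0],[0,0,0],[0,0,0],[0,0,0]]}' -1 30 >/dev/null;python3 -c "
from row import *
st();tb()"; python3 -m creep '{"delta_pos":[[0,0,0.05],[0,0,0.1],[0,0,0.15],[0,0,0.15],[0,0,0.15]],"dr":[[0,0,0],[0,0,0],[0,0,0],[0,0,0],[0,0,0]]}'  >/dev/null;python3 -c "
from row import *
st();tb()"
```

```text
t 41.8 p [0.6132 0.0295 0.021 ] yaw 6.63 tilt 0.42 w 0.0598 F [ 0.1 -0.   0.7] M [-0.02 -0.04 -0.03] q6 -0.18
TCP board mm 26.8 8.6
t 42.4 p [0.6136 0.0294 0.0237] yaw 6.63 tilt 0.28 w 0.0395 F [-3.5 -0.8  7.2] M [-0.21  0.78  0.06] q6 -0.18
TCP board mm 27.3 8.4
t 42.9 p [0.6136 0.0294 0.0237] yaw 6.59 tilt 0.29 w 0.0394 F [-4.7  3.2  7.2] M [0.39 0.76 0.12] q6 -0.18
TCP board mm 27.3 8.4
```

```bash
python3 -m creep '{"delta_pos":[[-0.1,0,0],[-0.2,0,0.05],[-0.2,0,0.05],[-0.2,0,0.05]],"dr":[[0,0,0],[0,0,0],[0,0,0],[0,0,0]]}'  >/dev/null;python3 -c "
from row import *
st();tb()"; python3 -m creep '{"delta_pos":[[0,0,0.05],[0,0,0.05],[0,0,0.05]],"dr":[[0,0,0],[0,0,0],[0,0,0]]}'  >/dev/null;python3 -c "
from row import *
st();tb()"
```

```text
t 43.2 p [0.6138 0.0277 0.024 ] yaw 6.58 tilt 0.33 w 0.0395 F [-3.3  1.2  0.1] M [ 0.24  0.5  -0.02] q6 -0.18
TCP board mm 27.3 6.7
t 43.5 p [0.6139 0.0272 0.0239] yaw 6.59 tilt 0.33 w 0.0393 F [-3.4  1.8  0.7] M [0.38 0.59 0.08] q6 -0.18
TCP board mm 27.3 6.2
```

```bash
python3 -m creep '{"delta_pos":[[0,0,-0.05],[0,0,-0.1],[0,0,-0.1]],"dr":[[0,0,0],[0,0,0],[0,0,0]]}'  >/dev/null;python3 -c "
from row import *
st();tb()"
```

```text
t 43.9 p [0.6139 0.0273 0.0239] yaw 6.62 tilt 0.34 w 0.0393 F [-3.4 -1.7 -1.1] M [-0.35  0.65 -0.01] q6 -0.18
TCP board mm 27.3 6.3
```

```bash
python3 -m creep '{"delta_pos":[[0,0,-0.05],[0,0,-0.05]],"dr":[[0,0,0],[0,0,0]]}'  >/dev/null;python3 -c "
from row import *
st();tb()"
```

```text
t 44.0 p [0.6138 0.0279 0.0239] yaw 6.60 tilt 0.33 w 0.0392 F [-3.3 -1.8 -0.6] M [-0.63  0.67  0.02] q6 -0.18
TCP board mm 27.3 6.9
```

At 6.9, as wanted. Release and check.

```bash
python3 -m creep '{"delta_pos":[[0,0,0],[0,0,0],[0,0,0],[0,0,0],[-2,0,0],[-6,0,0],[-10,0,0],[-14,0,0],[-14,0,0],[-14,0,0]],"dr":[[0,0,0],[0,0,0],[0,0,0],[0,0,0],[0,0,0],[0,0,0],[0,0,0],[0,0,0],[0,0,0],[0,0,0]]}' 0.4 >/dev/null; python3 -c "
from row import *
row('w16');tb()"
```

```text
t 45.0 p [0.6155 0.0288 0.1654] yaw 6.59 tilt 0.11 w 0.0598 F [-0.3  0.1 -0.5] M [ 0.04 -0.03 -0.05] q6 -0.18
top(board frame) 3235 c [26.8 64.4] size [39.9 44.6] ang 0.4 mean [26.8 65.6] z 46.4
   col [133. 180. 191.]
top(board frame) 2711 c [27.1  7.3] size [40.  45.5] ang 0.0 mean [27.2  9.5] z 46.3
   col [ 33. 123. 198.]
bar 1506 c [-32.3 -21.4] size [12.8 69.8] ang 88.5 mean [-32.7 -21. ] z 24.3
wall by [0.08080305 0.09400376]
TCP board mm 27.9 7.8
```

First gap is back to 12.0 mm. The bar has turned slightly, so I'll re-grip it to square it, without pushing amber.

```bash
python3 -c "
from h import *
gob(-20,-22.1,.10,96.6)"; python3 -m creep '{"delta_pos":[[0,-0.5,0.3],[0,-1,0.6],[0,-1.5,0.9],[0,-2,1.2],[0,-2.5,1.5],[0,-3,1.8],[0,-3.5,2.1],[0,-4,2.4],[0,-4.5,2.7],[0,-4.9,3]],"dr":[[-0.15,0,0],[-0.3,0,0],[-0.45,0,0],[-0.6,0,0],[-0.75,0,0],[-0.9,0,0],[-1.05,0,0],[-1.2,0,0],[-1.35,0,0],[-1.49,0,0]]}' -0.2 >/dev/null; python3 -m creep '{"delta_pos":[[2,0,0],[4,0,0],[4,0,0],[4,0,0]],"dr":[[-0.08,0,0],[-0.08,0,0],[-0.08,0,0],[-0.08,0,0]]}' >/dev/null; python3 -c "
from row import *
st();tb(); gob(-20,-22.1,.0155,96.6)"
```

```text
[ 0.5702 -0.0064] d [6.4, -4.76, 2.99] dr [1.571, 0.004, 0.004]
t 46.5 p [ 0.5684 -0.0066  0.1229] yaw 96.54 tilt 0.48 w 0.0342 F [ 0.5 -0.1  0.4] M [-0.06  0.01 -0.01] q6 -1.82
TCP board mm -21.8 -22.1
[ 0.5702 -0.0064] d [10.74, -0.0, 0.27] dr [-0.001, -0.008, -0.001]
```

```bash
python3 -m creep '{"delta_pos":[[4,0,0.1],[8,0,0.1],[10,0,0.1],[10.7,0,0.1],[10.7,0,0.1]],"dr":[[0,0,0],[0,0,0],[0,0,0],[0,0,0],[0,0,0]]}' >/dev/null;python3 -c "
from row import *
st();tb()"; python3 -m creep '{"delta_pos":[[0,0,0],[0,0,0],[0,0,0],[0,0,0],[0,0,0],[0,0,0]],"dr":[[0,0,0],[0,0,0],[0,0,0],[0,0,0],[0,0,0],[0,0,0]]}' -1 40 >/dev/null;python3 -c "
from row import *
st();tb()"
```

```text
t 47.0 p [ 0.5699 -0.0067  0.0171] yaw 96.54 tilt 0.33 w 0.0343 F [-0.4 -0.4  0.5] M [-0.03 -0.04  0.03] q6 -1.82
TCP board mm -20.3 -22.4
t 47.6 p [ 0.5713 -0.0069  0.0191] yaw 96.54 tilt 0.09 w 0.0101 F [0.3 0.4 7.3] M [ 0.08 -0.01 -0.03] q6 -1.82
TCP board mm -18.9 -22.7
```

```bash
python3 -m creep '{"delta_pos":[[-0.15,0,0],[-0.15,0.05,0],[-0.15,0.05,0]],"dr":[[0,0,0],[0,0,0],[0,0,0]]}' >/dev/null;python3 -c "
from row import *
st();tb()"; python3 -m creep '{"delta_pos":[[0,0,0],[0,0,0],[0,0,0],[0,0,0],[-3,0,0],[-7,0,0],[-11,0,0],[-15,0,0],[-15,0,0]],"dr":[[0,0,0],[0,0,0],[0,0,0],[0,0,0],[0,0,0],[0,0,0],[0,0,0],[0,0,0],[0,0,0]]}' -0.2 >/dev/null;python3 -c "
from row import *
row('w17');tb(); print(cur()[2]['qpos'].round(2))
go(.487,-.368,.20,-28); go(.487,-.33,.20,-28)"
```

```text
t 47.9 p [ 0.5696 -0.0063  0.0191] yaw 96.55 tilt 0.29 w 0.0102 F [-0.7 -1.1  4. ] M [-0.04  0.12 -0.01] q6 -1.82
TCP board mm -20.5 -22.0
t 48.8 p [ 0.5744 -0.0066  0.1749] yaw 96.55 tilt 0.44 w 0.0341 F [-0.4 -0.2  0.4] M [ 0.01 -0.07  0.01] q6 -1.82
top(board frame) 2126 c [27.   6.4] size [46.  40.6] ang 89.7 mean [23.1  5.1] z 46.4
   col [ 34.5 126.5 202. ]
top(board frame) 2196 c [26.5 64.2] size [45.5 39.8] ang 89.8 mean [23.6 62.7] z 46.5
   col [136.  183.5 195. ]
bar 1590 c [-28.9 -22.3] size [11.4 79.3] ang 89.6 mean [-34.1 -22.5] z 24.4
wall by [0.08046851 0.09303746]
TCP board mm -17.7 -22.3
[-0.13  0.31  1.61 -0.    1.22 -1.82]
d [-2.76, -34.96, -12.61] dr [-0.968, 0.001, 0.003]
d [-2.77, -31.19, -12.18] dr [-0.968, 0.001, 0.003]
```

```bash
python3 -m creep '{"delta_pos":[[-1,-3.3,-1.2],[-2,-6.6,-2.4],[-2.7,-9.9,-3.6],[-2.7,-13.2,-4.8],[-2.7,-16.5,-6],[-2.7,-19.8,-7.2],[-2.7,-23.1,-8.4],[-2.7,-26.4,-9.6],[-2.7,-29.7,-10.8],[-2.7,-32.5,-12.3]],"dr":[[0.15,0,0],[0.3,0,0],[0.45,0,0],[0.6,0,0],[0.75,0,0],[0.9,0,0],[1.05,0,0],[1.2,0,0],[1.35,0,0],[1.48,0,0]]}' 0.65 >/dev/null; python3 -m creep '{"delta_pos":[[0,0,0],[0,0,0],[0,0,0],[0,0,0],[0,0,0],[0,0,0]],"dr":[[0.15,0,0],[0.3,0,0],[0.45,0,0],[0.6,0,0],[0.69,0,0],[0.69,0,0]]}' >/dev/null; python3 -c "
from row import *
st();
d=cam('wrist'); save(d,'w18.png'); W=cloud(d);z=W[...,2]; k=win(W,.487,-.368,.06)&(z>.030)&(z<.0385); print(k.sum())
if k.sum()>30:
    r=rect(W,k,'black'); c=np.array(r[0])/1000; ang=r[2] if r[1][0]<r[1][1] else r[2]-90; print(ang); go(c[0],c[1],.10,ang); go(c[0],c[1],.006,ang)"
```

```text
t 50.5 p [ 0.4846 -0.3424  0.1945] yaw -27.78 tilt 0.45 w 0.0702 F [-0.6 -0.4 -0.1] M [ 0.03  0.02 -0.03] q6 -0.24
2038
black 2038 c [ 492.8 -372.2] size [46.7 40.1] ang 60.6 mean [ 493.7 -369.7] z 34.3
-29.35174560546875
d [9.47, 2.16, 2.24] dr [0.029, 0.002, 0.007]
d [18.87, 2.23, 2.22] dr [0.029, 0.002, 0.007]
```

View pics/w18.png

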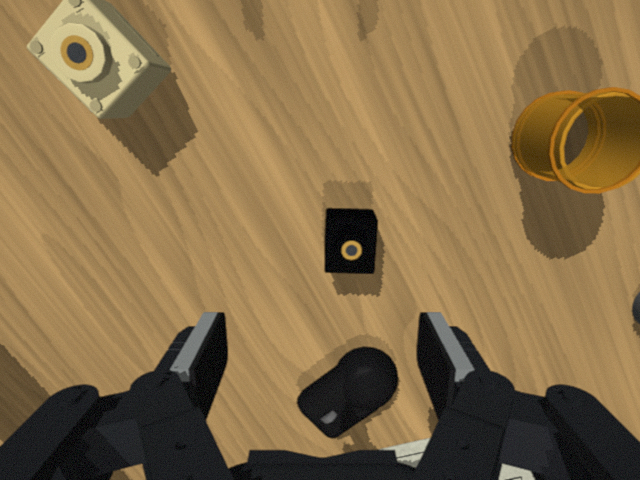

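Black is at (350,240), clear of the mouse (350,390) and the sleeve (590,140).

```bash
python3 -m creep '{"delta_pos":[[1,1.1,1.1],[4,2.15,2.2],[8,2.15,2.2],[12,2.15,2.2],[15.5,2.15,2.2],[17.8,2.15,2.2],[18.8,2.15,2.2],[18.8,2.15,2.2],[18.8,2.15,2.2]],"dr":[[0.029,0,0.005],[0.029,0,0.005],[0.029,0,0.005],[0.029,0,0.005],[0.029,0,0.005],[0.029,0,0.005],[0.029,0,0.005],[0.029,0,0.005],[0.029,0,0.005]]}' >/dev/null; python3 -c "
from h import *
st()"; python3 -m creep '{"delta_pos":[[0,0,0],[0,0,0],[0,0,0],[0,0,0],[0,0,0],[0,0,0],[0,0,0]],"dr":[[0,0,0],[0,0,0],[0,0,0],[0,0,0],[0,0,0],[0,0,0],[0,0,0]]}' -1 60 >/dev/null;python3 -c "
from h import *
st()"; python3 -m creep '{"delta_pos":[[-1,0,0],[-3,0,0],[-6,0,0],[-6,0,0]],"dr":[[0,0,0],[0,0,0],[0,0,0],[0,0,0]]}' >/dev/null; python3 -c "
from h import *
st(); gob(22,-60,.066,6.6)"
```

```text
t 51.4 p [ 0.4939 -0.3735  0.009 ] yaw -29.45 tilt 0.25 w 0.0703 F [-0.3  0.  -0.4] M [ 0.03 -0.01 -0.06] q6 -0.24
t 52.1 p [ 0.4942 -0.3735  0.0102] yaw -29.44 tilt 0.32 w 0.0392 F [ 0.1 -0.4  5.8] M [0.12 0.15 0.  ] q6 -0.24
t 52.5 p [ 0.4955 -0.3744  0.0727] yaw -29.44 tilt 0.59 w 0.0392 F [ 1.4 -1.  -1.3] M [ 0.01 -0.04  0.  ] q6 -0.24
[ 0.6163 -0.0392] d [0.44, -5.97, -35.13] dr [-0.629, 0.008, -0.007]
```

```bash
python3 -m creep '{"delta_pos":[[0,-0.8,-4.5],[0,-1.5,-9],[0,-2.3,-13.5],[0,-3,-18],[0,-3.8,-22.5],[0,-4.5,-27],[0.2,-5.2,-31.5],[0.4,-6,-35.1],[0.4,-6,-35.1],[0.4,-6,-35.1]],"dr":[[-0.1,0,0],[-0.2,0,0],[-0.3,0,0],[-0.4,0,0],[-0.5,0,0],[-0.629,0,0],[-0.629,0,0],[-0.629,0,0],[-0.629,0.006,-0.006],[-0.629,0.006,-0.006]]}' >/dev/null; python3 -c "
from h import *
st();tb(); gob(22,-60,.0235,6.6)"
```

```text
t 53.5 p [ 0.6132 -0.0365  0.0625] yaw 6.72 tilt 0.44 w 0.0391 F [-0.7  0.1 -1.2] M [ 0.03 -0.04 -0.05] q6 -0.29
TCP board mm 19.2 -57.0
[ 0.6163 -0.0392] d [3.9, 0.3, 0.32] dr [0.002, -0.004, 0.006]
```

```bash
python3 -m creep '{"delta_pos":[[0,0.2,0.3],[1.5,0.2,0.3],[3,0.2,0.3],[3.6,0.2,0.3],[3.8,0.2,0.3],[3.8,0.2,0.3]],"dr":[[0,0,0.005],[0,0,0.005],[0,0,0.005],[0,0,0.005],[0,0,0.005],[0,0,0.005]]}' >/dev/null; python3 -c "
from h import *
st();tb()";python3 -m creep '{"delta_pos":[[0.1,0.1,0],[0.1,0.2,0],[0.1,0.3,0],[0.1,0.4,0],[0.1,0.4,-0.2],[0.1,0.4,-0.4],[0.1,0.4,-0.4]],"dr":[[0,0,0],[0,0,0],[0,0,0],[0,0,0],[0,0,0],[0,0,0],[0,0,0]]}' >/dev/null; python3 -c "
from h import *
st();tb()"
```

```text
t 54.1 p [ 0.6158 -0.0408  0.0254] yaw 6.52 tilt 0.25 w 0.0394 F [-0.7 -0.1 -1.5] M [-0.    0.01  0.  ] q6 -0.30
TCP board mm 21.3 -61.5
t 54.8 p [ 0.6191 -0.035   0.0243] yaw 6.61 tilt 0.27 w 0.0389 F [-0.2  0.6 -1.6] M [-0.01 -0.03 -0.06] q6 -0.29
TCP board mm 25.3 -56.2
```

```bash
python3 -m creep '{"delta_pos":[[0.1,0.1,-0.1],[0.2,0.2,-0.2],[0.2,0.25,-0.3],[0.2,0.25,-0.3]],"dr":[[0,0,0],[0,0,0],[0,0,0],[0,0,0]]}' >/dev/null; python3 -c "
from h import *
st();tb()";python3 -m creep '{"delta_pos":[[0,0.1,0],[0,0.1,0],[0,0.1,0]],"dr":[[0,0,0],[0,0,0],[0,0,0]]}' >/dev/null; python3 -c "
from row import *
row('w19');tb()"
```

```text
t 55.2 p [ 0.6211 -0.0325  0.0223] yaw 6.61 tilt 0.23 w 0.0391 F [-1.  -1.1  0.3] M [-0.28  0.24  0.04] q6 -0.28
TCP board mm 27.6 -53.9
t 55.5 p [ 0.6211 -0.0324  0.0223] yaw 6.60 tilt 0.28 w 0.0395 F [-3.6 -2.1  2.4] M [-0.52  0.76  0.05] q6 -0.28
top(board frame) 6135 c [26.9 46.7] size [40.1  9.7] ang 0.1 mean [26.9 46.5] z 46.4
   col [149. 200. 214.]
top(board frame) 14704 c [27.2  6.7] size [46.2 40.2] ang 90.0 mean [27.3  9.4] z 46.4
   col [ 42. 142. 222.]
top(board frame) 10004 c [ 24.2 -53.7] size [59.2 46.5] ang 0.1 mean [ 27.1 -48.3] z 46.6
   col [14. 14. 13.]
bar 6405 c [-33.6 -22.2] size [12.9 72. ] ang 89.6 mean [-33.5 -21.7] z 24.3
TCP board mm 27.6 -53.9
```

View pics/w19.png

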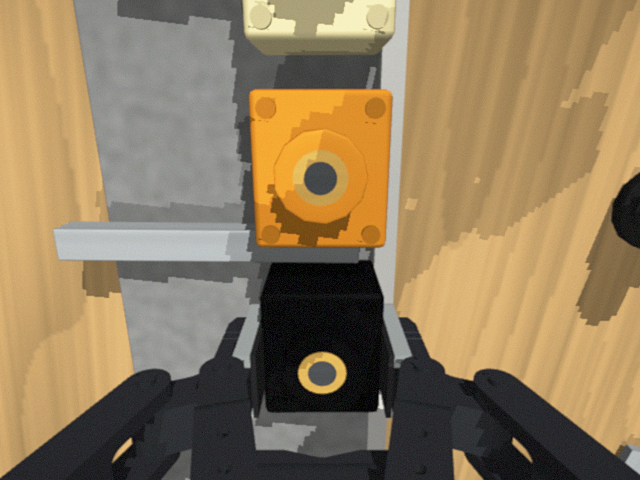

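The view shows a 14 mm gap between black (322,335) and amber (320,168), with the bar (150,243) in it. I need to advance about 2 mm.

```bash
python3 -m creep '{"delta_pos":[[-0.05,0,-0.05],[-0.05,0,-0.1],[-0.05,0,-0.1],[-0.05,0,-0.1]],"dr":[[0,0,0],[0,0,0],[0,0,0],[0,0,0]]}' >/dev/null; python3 -c "
from h import *
st();tb()";python3 -m creep '{"delta_pos":[[0,0,-0.05],[0,0,-0.05]],"dr":[[0,0,0],[0,0,0]]}' >/dev/null; python3 -c "
from row import *
st();tb()"
```

```text
t 56.0 p [ 0.621  -0.0313  0.0224] yaw 6.61 tilt 0.29 w 0.0390 F [-5.4 -3.5 -0.5] M [-0.56  0.76  0.05] q6 -0.28
TCP board mm 27.6 -52.8
t 56.1 p [ 0.621  -0.0309  0.0224] yaw 6.61 tilt 0.28 w 0.0389 F [-3.5 -3.3 -0.5] M [-0.65  0.69  0.01] q6 -0.28
TCP board mm 27.6 -52.4
```

```bash
python3 -m creep '{"delta_pos":[[0,0,-0.05],[0,0,-0.05]],"dr":[[0,0,0],[0,0,0]]}' >/dev/null; python3 -c "
from row import *
row('w20');tb()"
```

```text
t 56.4 p [ 0.6209 -0.0305  0.0224] yaw 6.61 tilt 0.28 w 0.0392 F [-5.2 -3.8  0.2] M [-0.7   0.77  0.01] q6 -0.28
top(board frame) 7287 c [26.9 47.6] size [11.6 40. ] ang 90.0 mean [26.9 47.5] z 46.4
   col [143. 192. 205.]
top(board frame) 14391 c [27.2  6.6] size [46.1 40.2] ang 90.0 mean [27.3  9.5] z 46.4
   col [ 41. 141. 221.]
top(board frame) 9994 c [ 24.  -51.9] size [46.7 59.5] ang 89.3 mean [ 27.2 -46.4] z 46.6
   col [14. 14. 14.]
bar 6351 c [-33.7 -22.1] size [12.8 71.9] ang 89.7 mean [-33.5 -21.7] z 24.3
TCP board mm 27.6 -51.9
```

```bash
python3 -m creep '{"delta_pos":[[0,0,0],[0,0,0],[0,0,0],[0,0,0],[-2,0,0],[-6,0,0],[-10,0,0],[-14,0,0],[-14,-1.5,-4],[-14,-1.5,-4]],"dr":[[0,0,0],[0,0,0],[0,0,0],[0,0,0],[0,0,0],[0,0,0],[0,0,0],[0,0,0],[0,0,0],[0,0,0]]}' 0.4 >/dev/null; python3 -c "
from row import *
row('w21');tb(); gob(-20,-22.1,.165,96.6)"
```

```text
t 57.4 p [0.6013 0.0108 0.1651] yaw 6.71 tilt 0.42 w 0.0599 F [ 0.4 -0.2  0. ] M [-0.01 -0.01 -0.  ] q6 -0.22
top(board frame) 3403 c [27.  64.8] size [44.4 39.7] ang 89.9 mean [26.6 65.2] z 46.4
   col [137. 183. 195.]
top(board frame) 2881 c [27.3  7.2] size [45.7 39.7] ang 89.8 mean [26.9  9. ] z 46.4
   col [ 35. 129. 206.]
top(board frame) 2375 c [ 27.3 -51.7] size [40.  46.8] ang 0.0 mean [ 27.1 -48.7] z 46.4
   col [11. 11. 10.]
bar 1602 c [-33.6 -22.1] size [12.6 71.1] ang 89.5 mean [-33.4 -21.7] z 24.3
wall by [0.08085522 0.09362579]
TCP board mm 13.4 -10.4
[ 0.5702 -0.0064] d [-0.1, -3.34, 1.16] dr [-1.569, -0.003, -0.005]
```

Row is good: gaps about 12 mm, all square. Now the bar goes back to the cradle.

```bash
python3 -m creep '{"delta_pos":[[0,-0.4,0.1],[0,-0.7,0.2],[0,-1.1,0.4],[0,-1.5,0.5],[0,-1.8,0.6],[0,-2.2,0.8],[0,-2.6,0.9],[0,-3,1],[0,-3.3,1.1],[0,-3.34,1.16]],"dr":[[-0.15,0,0],[-0.3,0,0],[-0.45,0,0],[-0.6,0,0],[-0.75,0,0],[-0.9,0,0],[-1.05,0,0],[-1.2,0,0],[-1.35,0,0],[-1.49,0,0]]}' -0.2 >/dev/null; python3 -m creep '{"delta_pos":[[2,0,0],[4,0,0],[4,0,0],[4,0,0]],"dr":[[-0.08,0,0],[-0.08,0,0],[-0.08,0,0],[-0.08,0,0]]}' >/dev/null; python3 -c "
from row import *
st();tb(); gob(-20,-22.1,.016,96.6)"
```

```text
t 58.9 p [ 0.571  -0.0082  0.1226] yaw 96.52 tilt 0.27 w 0.0342 F [ 1.4 -0.5  0.2] M [ 0.01 -0.03  0.03] q6 -1.83
TCP board mm -19.4 -24.1
[ 0.5702 -0.0064] d [10.66, 0.15, -0.05] dr [-0.001, -0.001, -0.005]
```

```bash
python3 -m creep '{"delta_pos":[[3,0.15,0],[6,0.15,0],[9,0.15,0],[10,0.15,0],[10.5,0.15,0],[10.5,0.15,0]],"dr":[[0,0,0],[0,0,0],[0,0,0],[0,0,0],[0,0,0],[0,0,0]]}' >/dev/null;python3 -c "
from row import *
st();tb(); gob(-20,-22.1,.016,96.6)"
```

```text
t 59.5 p [ 0.5716 -0.0061  0.0187] yaw 96.54 tilt 0.25 w 0.0341 F [-0.4 -0.4 -0.6] M [0.03 0.   0.03] q6 -1.82
TCP board mm -18.6 -22.0
[ 0.5702 -0.0064] d [0.26, -0.01, -0.14] dr [-0.001, 0.002, -0.004]
```

```bash
python3 -m creep '{"delta_pos":[[0.2,0,0],[0.2,0,0],[0.2,0,0],[0.2,0,0],[0.2,0,0],[0.2,0,0],[0.2,0,0]],"dr":[[0,0,0],[0,0,0],[0,0,0],[0,0,0],[0,0,0],[0,0,0],[0,0,0]]}' -1 60 >/dev/null;python3 -c "
from row import *
st();tb()"; python3 -m creep '{"delta_pos":[[-0.5,0,0],[-1,0,0],[-1.5,0,0],[-3,0,0],[-6,0,0],[-8,0,0],[-8,0,0]],"dr":[[0,0,0],[0,0,0],[0,0,0],[0,0,0],[0,0,0],[0,0,0],[0,0,0]]}' >/dev/null;python3 -c "
from row import *
st();tb(); go(.5466,.3064,.10,94.2)"
```

```text
t 60.1 p [ 0.5718 -0.0061  0.0174] yaw 96.54 tilt 0.28 w 0.0095 F [-0.  -0.4  5.9] M [-0.02  0.07 -0.03] q6 -1.82
TCP board mm -18.3 -22.0
t 60.9 p [ 0.573  -0.0065  0.099 ] yaw 96.55 tilt 0.42 w 0.0098 F [ 1.8 -0.1 -0.8] M [-0.01 -0.01 -0.02] q6 -1.82
TCP board mm -17.2 -22.6
d [-0.0, 31.39, 0.95] dr [0.041, 0.007, -0.003]
```

```bash
python3 -m creep '{"delta_pos":[[0,4,0.1],[0,8.5,0.2],[0,13,0.4],[0,17.5,0.6],[0,22,0.8],[0,26.5,1],[0,30,1.4],[0,31.4,1.5],[0,31.4,1.5],[0,31.4,1.5]],"dr":[[0.02,0,0],[0.041,0,0],[0.041,0,0],[0.041,0,0],[0.041,0,0],[0.041,0.005,0],[0.041,0.005,0],[0.041,0.005,0],[0.041,0.005,0],[0.041,0.005,0]]}' >/dev/null; python3 -c "
from row import *
st()
d=cam('wrist'); save(d,'w22.png'); W=cloud(d); z=W[...,2]; px=d['pixels'].astype(int)
a=np.radians(4.15); ex=np.array([np.cos(a),np.sin(a)]); ey=np.array([-ex[1],ex[0]])
B=W[...,:2]-np.array([.5561,.3063]); bx=B@ex*1000; by=B@ey*1000
k=(abs(bx)<70)&(abs(by)<30)&(z>.002)&(z<.0055); print('base',k.sum(),np.percentile(bx[k],[1,99]).round(1),np.percentile(by[k],[1,99]).round(1))
for lo,hi in [(-56,-36),(36,56)]:
    k=(bx>lo)&(bx<hi)&(abs(by)<25)&(z>.0115)&(z<.0165); print('saddle',k.sum(),np.round(np.percentile(by[k],[1,99]),1) if k.sum() else '', np.histogram(by[k],np.arange(-22,23,2))[0])
k=(z>.06)&(z<.2)&(px.min(-1)>110)&(abs(by)<12)&(bx<60); 
k=(abs(by)<12)&(bx<70)&(bx>-70)&(z>.085)&(z<.125)&(px.min(-1)>100); print(k.sum()); 
if k.sum()>50: rect(np.dstack([bx/1000,by/1000,z]),k,'heldbar(cradle frame)')
go(.552,.3063,.02,94.2)"
```

```text
t 61.9 p [0.5492 0.3061 0.0964] yaw 94.21 tilt 0.42 w 0.0096 F [ 0.5 -0.9 -2. ] M [-0.11  0.04 -0.04] q6 -1.25
base 7321 [-65.   33.8] [-24.9  24.5]
saddle 911 [-16.   15.5] [  0   0  10 119 120 108 104   0   0   0   0   0   0   0  15 106 103 129
  97   0   0   0]
saddle 0  [0 0 0 0 0 0 0 0 0 0 0 0 0 0 0 0 0 0 0 0 0 0]
6377
heldbar(cradle frame) 6377 c [-2.4 -0.3] size [ 11.9 110. ] ang 89.9 mean [-9.3 -0.3] z 103.4
d [7.67, 0.03, 0.31] dr [-0.001, -0.006, -0.003]
```

View pics/w22.png

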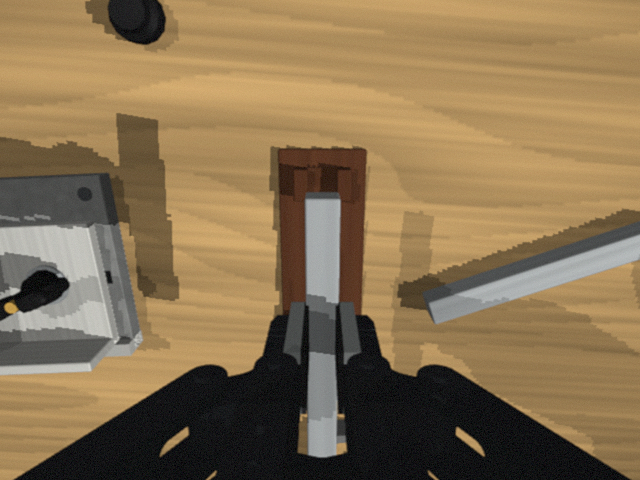

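The held bar (322,320) lines up with the saddles at y -0.3 mm and less than 0.2° off, about 2.4 mm short along its length. Lowering it.

```bash
python3 -m creep '{"delta_pos":[[2,0,0.1],[4,0,0.1],[6,0,0.1],[6.5,0,0.1],[6.5,0,0.1]],"dr":[[0,0,0],[0,0,0],[0,0,0],[0,0,0],[0,0,0]]}' >/dev/null; python3 -c "
from h import *
st(); go(.5520,.3061,.0115,94.2)"
```

```text
t 62.4 p [0.5501 0.306  0.0317] yaw 94.09 tilt 0.44 w 0.0099 F [ 0.2  0.6 -0.8] M [0.01 0.   0.04] q6 -1.25
d [2.02, -0.01, 0.2] dr [-0.002, -0.007, -0.003]
```

```bash
python3 -m creep '{"delta_pos":[[0.5,0,0.1],[1,0,0.15],[1.5,0,0.15],[1.9,0,0.15],[1.9,0,0.15]],"dr":[[0,-0.005,0],[0,-0.005,0],[0,-0.005,0],[0,-0.005,0],[0,-0.005,0]]}' >/dev/null; python3 -c "
from h import *
st()"; python3 -m creep '{"delta_pos":[[0.1,0,0],[0.1,0,0]],"dr":[[0,0,0],[0,0,0]]}' >/dev/null; python3 -c "
from h import *
st()"
```

```text
t 62.9 p [0.5514 0.3078 0.0128] yaw 94.21 tilt 0.23 w 0.0095 F [-0.2 -0.8 -1.9] M [-0.02  0.    0.01] q6 -1.25
t 63.1 p [0.5519 0.308  0.0124] yaw 94.20 tilt 0.25 w 0.0098 F [ 0.4  0.  -0.8] M [ 0.05  0.03 -0.02] q6 -1.25
```

```bash
python3 -m creep '{"delta_pos":[[0,-0.15,0],[0.05,-0.15,0],[0.1,-0.15,0],[0.1,-0.15,0]],"dr":[[0,0,0],[0,0,0],[0,0,0],[0,0,0]]}' >/dev/null; python3 -c "
from h import *
st()"
```

```text
t 63.5 p [0.5521 0.3064 0.0115] yaw 94.19 tilt 0.25 w 0.0092 F [ 0.   0.  -1.2] M [-0.01 -0.04 -0.02] q6 -1.25
```

Lower the last bit, release, retreat and check everything.

```bash
python3 -m creep '{"delta_pos":[[0.05,0,0],[0.1,0,0],[0.1,0,0]],"dr":[[0,0,0],[0,0,0],[0,0,0]]}' >/dev/null; python3 -c "
from h import *
st()"; python3 -m creep '{"delta_pos":[[0,0,0],[0,0,0],[0,0,0],[0,0,0],[-3,0,0],[-7,0,0],[-11,0,0],[-15,0,0],[-19,0,0],[-20,0,0]],"dr":[[0,0,0],[0,0,0],[0,0,0],[0,0,0],[0,0,0],[0,0,0],[0,0,0],[0,0,0],[0,0,0],[0,0,0]]}' -0.2 >/dev/null
python3 -m creep '{"delta_pos":[[0,0,-2],[0,0,-5],[0,0,-8],[0,0,-8],[0,0,-8]],"dr":[[0,0,0],[0,0,0],[0,0,0],[0,0,0],[0,0,0]]}' >/dev/null
python3 -c "
from row import *
row('w23'); d=cam('wrist'); W=cloud(d); z=W[...,2]; px=d['pixels'].astype(int)
k=win(W,.556,.3064,.062)&(abs(W[...,1]-.307-(W[...,0]-.556)*.073)<.012)&(z>.0155)&(z<.026)&(px.min(-1)>110); rect(W,k,'bar')
k=win(W,.577,.150,.035)&(z>.049)&(z<.062); rect(W,k,'wing')
d=cam('top'); save(d,'top3.png')"
```

```text
t 63.8 p [0.5521 0.3064 0.0114] yaw 94.20 tilt 0.25 w 0.0095 F [-1.9 -1.2  5.5] M [-0.13  0.22  0.03] q6 -1.25
t 65.3 p [0.4719 0.2997 0.2101] yaw 94.23 tilt 0.24 w 0.0341 F [ 0.2 -0.5 -0.1] M [-0.02 -0.01  0.05] q6 -1.21
top(board frame) 1398 c [26.4 64.2] size [41.1 45.4] ang 0.0 mean [22.3 67.6] z 46.5
   col [132. 179. 192.]
top(board frame) 821 c [27.2 20.4] size [21.8 41.6] ang 86.0 mean [27.2 23.1] z 46.4
   col [ 33. 122. 195.]
wall by [0.08091962 0.09412026]
bar 1403 c [556.7 306.5] size [109.3  10.9] ang 3.9 mean [554.1 306.1] z 18.5
wing 562 c [576.5 149.8] size [ 8.4 46.1] ang 24.5 mean [575.6 150.5] z 54.9
```

View pics/w23.png

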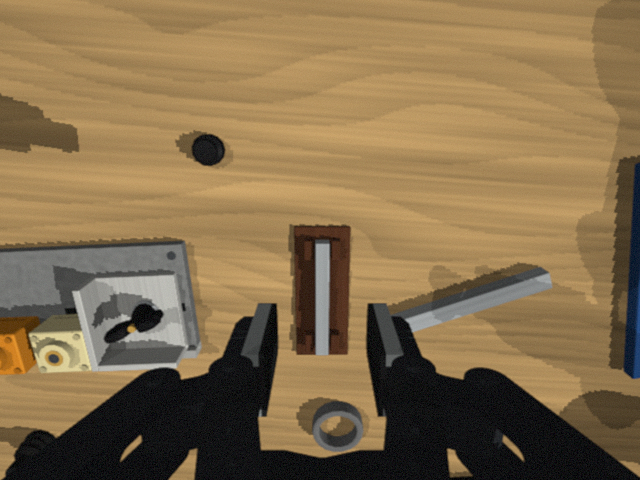

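View pics/top3.png

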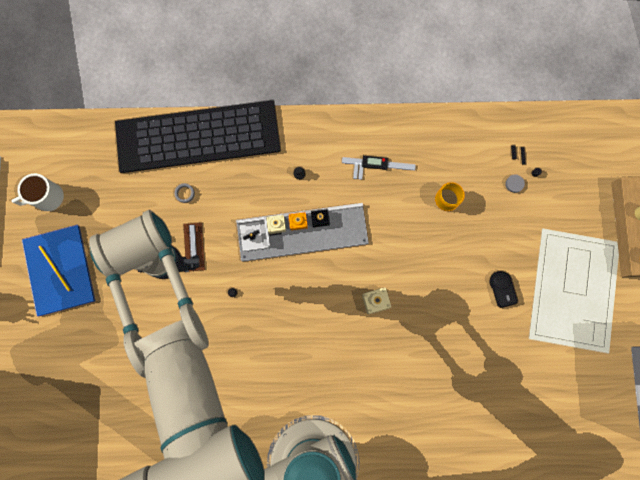

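The bar is back in the cradle (321,297), the knob is unchanged at 24.5°, and the bystanders are where they were. One last measurement of the row.

```bash
python3 -m creep '{"delta_pos":[[0,-3,1.5],[0,-6,3],[0,-9,4.5],[0,-12,6],[0,-15,7.5],[0,-18,9],[0,-21,10.5],[0,-24,12],[0,-26,13],[0,-28,13]],"dr":[[0.15,0,0],[0.3,0,0],[0.45,0,0],[0.6,0,0],[0.75,0,0],[0.9,0,0],[1.05,0,0],[1.2,0,0],[1.35,0,0],[1.48,0,0]]}' >/dev/null; python3 -m creep '{"delta_pos":[[0,0,0],[0,0,0],[0,0,0]],"dr":[[0.05,0,0],[0.05,0,0],[0.05,0,0]]}' >/dev/null; python3 -c "
from row import *
row('w24')"
```

```text
t 66.8 p [0.6228 0.0298 0.2087] yaw 6.57 tilt 0.26 w 0.0340 F [ 0.2 -0.4 -0.1] M [ 0.06  0.05 -0.03] q6 -0.18
top(board frame) 2431 c [26.6 64.7] size [39.6 44.6] ang 0.1 mean [26.9 65.6] z 46.4
   col [147. 197. 211.]
top(board frame) 2088 c [27.   7.3] size [39.8 45.4] ang 0.1 mean [27.2  9.2] z 46.3
   col [ 35. 125. 202.]
top(board frame) 1753 c [ 27.2 -51.5] size [40.  46.1] ang 0.0 mean [ 27.5 -48.7] z 46.3
   col [12. 11. 11.]
wall by [0.08023023 0.09365576]
```

```bash
python3 -c "
from rig import manip
print(manip.sign_off())"
```

```text
the job is handed in; nothing more can be done
None
```

The job is done and handed in after about 67 s on the robot's clock. No verdict was reported.

**What I did**
- **Knob:** I turned it clockwise about 3.5 rad in two grips. It stopped hard, with the moment reaching 4.7 N m. The wings were in the same place at the end.
- **Samples:** I laid ivory, amber and black in that order along the ledge. No brown sample was on the desk. The bar lay in each gap while the next sample was set.
- **Bar:** It is back in its cradle, seated at the right height and within about 1 mm of its original place.

**What went wrong and how I fixed it**
- **Black knocked aside:** It moved about 5 cm during the run, so I found it again before picking it up.
- **Amber pushed:** When I set the bar in the second gap, it pushed amber about 1.5 mm into the first gap. I drew amber back and measured that gap at 12.0 mm with the camera. I did not put the bar back in the first gap to recheck it.

**Last checks**
- All three samples stood within about 0.1° of square and 0.4 mm of the nominal line along the ledge.
- Ivory was felt to touch the stop, and I later pressed it there at about 11 N.
- The final view gave gaps of about 12.1 mm (ivory to amber) and 12.5 to 13.0 mm (amber to black). That second figure disagrees slightly with the 12.1 mm I measured close up just before releasing black. The final view is good to about 0.5 mm, so the second gap may be a little wide.
- In the last top view the other objects look unmoved.

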